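# Mark the maker's stamp on a batch of copper lids

### The arm

A 6-joint arm with a two-finger parallel gripper is mounted at the origin on the work surface. World frame = base frame: x ahead of the robot, y to its left, z up, the work surface at z = 0. Lengths are in mm, angles in rad, forces in N, time in s.
With the tool pointing down it reaches from about 300 to 875 mm from the base axis. Payload 6.4 kg.
Tool frame: the origin (TCP) lies midway between the tips of the shut fingers; the grasp point (between the pads) lies 19 mm behind it; z points along the fingers, y is the line along which they close (so a half turn about z gives the same grasp; the last joint's range is limited). The gripper opens to 85 mm and grips with 20 to 120 N. Pads are 22 mm wide; open, the fingers measure 114 mm over their backs; the gripper's body (76 mm by 85 mm) begins 54 mm behind the grasp point. The pads swing forward as they close: fully open they stand 13 mm farther back than shut.
Start: joints at [1.05, 0.181, 1.607, -0, 1.354, -0.206], TCP at [178.024, 546.762, 231.288] pointing down, gripper open.
Joint ranges: [-2.99, 2.99], [-0.89, 2.07], [0.3, 2.58], [-1.14, 4.28], [0, 2.63], [-3.12, 3.12]. Speed limits (rad/s): [2.57, 2.57, 3.01, 3.14, 3.14, 3.14].

### API

Orientations are given as a unit quaternion [x, y, z, w].
In Python, from workcell import bot, read_camera, camera_params, workorder, finder gives the robot as it stands.
- The arm moves only by the shell command python3 -m inch 'ROWS' [FORCE]. ROWS is JSON, one flat list of numbers, 7 for each row, row after row: the shift along the tool's x, y, z in units of 40 mm (1.0 is 40 mm), then the turn, a rotation vector about the tool's x, y, z in units of 5 degrees (1.0 is 5 degrees), then the finger opening in mm, from 0 to 85.4. A call has 1 to 20 rows; each row is the pose to reach, as a shift and turn from the pose commanded when the call began, along the tool's axes at that moment; what a row does not reach only later rows make up. A row lasts 1/12 s, in which the tool goes at most 41.7 mm and 7.16 degrees, less where a joint would pass 70% of its speed; a pose out of reach is approached as far as the arm can. A call with a gripper value outside its range is refused whole. The fingers move at their own pace and stop on an object; FORCE is the grip in N (left out, the last holds). Time passes only in rows, so rows that repeat a pose let the fingers close. It gives the time, the measured TCP pose, the force, the opening and the grip force at its end, in the units of the state.
- bot.get_obs(): the state, without advancing time (a new reading comes with each control period).
- read_camera(name): name is "scene" or "side" or "wrist"; returns the picture (384x512x3 uint8, red, green, blue); there is no depth.
- camera_params(name): a dict with "vfov" (degrees; the focal length in pixels is half the picture's height over the tangent of half this angle, whatever the lens; pixels are square), "cx", "cy" (the principal point, pixels), "xyz" and "orientation" of the camera in the world. Camera axes: x right, y up, looking along -z (the intrinsics and any distortion apply to the point x, -y, -z); pixel columns grow to the right and rows downward; lengths in mm; the calibration is good to about 2 mm. A picture is of the moment at which its call begins: read the wrist's pose just before it. camera_params takes no time and is no camera call; for the wrist camera it gives the pose at the moment of the call.
- workorder.job_done(): hands the job in; it is judged then, once.
Trained networks look in the newest picture that a camera, given by its name, has taken for a name from the list of things; names that differ only in an ending like _2 or _b are one class to them, and where a whole thing is asked for, a point or a joint stands for the part that bears it (a point fixed in the world has none). Each returns a list of dicts, best first, with "score" (0 to 1); they miss things now and then, are a little off and sometimes report something else, mostly with a low value. They report only what shows in the picture. A call takes as long as a camera call. They do not tell look-alikes from the thing itself.
- finder.silhouettes(target, camera): "pixels" (384x512 bool, what is visible of it) and "position" ([column, row] in pixels, amid what is visible of it).
The state is a dict: "t": time; "joint_positions": joint angles; "qvel": joint speeds; "joint_efforts": joint torques, N m; "tcp_pos": TCP position; "tool_rot": TCP orientation; "contact_force": force on the tool from outside, world axes, zero at the start; "wrist_torque": the same for the moment, N m; "finger_gap": finger opening in mm; "grasp_force": force on a finger pad.
Only numpy, scipy, OpenCV 4.12 (cv2) and the standard library are available. Lean on these libraries where they do the work, as an engineer would, in place of code of your own. Each camera call takes 0.05 s, during which the arm holds its last target. There are 200 camera calls.

### The job

Mark the copper lids on the bench: with the shuttle in its loading notch, stand every lid flat and centred on its own rubber pad, then squeeze the latch and slide the shuttle left to the next notch (the middle one), let it lock, and press the trigger button to its halfway stop, pause there for a good second, then press it fully down. Slide the loaded shuttle back until it locks in the loading notch, and only then set all the lids flat, side by side, in the plywood tray. Never press the trigger fully down unless the shuttle is locked in the middle notch, and leave the other things on the bench where they are; if a lid gets knocked off its pad before the marking is done, put it back before (or repeat) the two-step press.

Things in the scene. Friction and masses are not known exactly. Their poses are not given: they have to be found in the camera images.
- lid_a: Domed copper lid 70 mm across, lying flat, rim 10 mm thick, dome 19 mm high, with an upright wooden knob on its centre, 24 mm across, reaching from 24 to 52 mm above the underside. About 0.18 kg. Origin: centre of the underside; z up through the knob. Grip the knob from above at any yaw. Two or three lids are present (absent: None); they start on the right (-y). One may be knocked aside.
- lid_b: A second lid, identical to lid_a.
- lid_c: A third lid, identical to lid_a.
- marker: Marking machine, fixed; place and yaw vary. Base 205 x 400 x 18 mm; housing 360 wide, 90 high with three stylus noses, its face 75 mm behind the origin; along the front a steel rail with three notches 50 mm apart (118 to 134 mm in front of the origin, top at 36 mm). Origin: at bench height, mid-length of the base, on the line of the pads; x away from the robot, y left along the slide.
- shuttle (a joint): Shuttle position along the marker's +y (left), m: 0 = loading notch (rightmost), 0.05 = middle notch (marking), 0.10 = service notch (unused). The shuttle is an aluminium plate 100 x 264 mm with a 6 mm lip round it, its top 30 mm above the bench. Locked in a notch it has 3 mm of play either way. Sliding it takes 3 to 6 N.
- latch (a joint): How far the latch tab is squeezed in, m: 0 = out (locked, if at a notch), 0.008 = fully in; beyond 0.006 the shuttle is free. Black ribbed plate 10 thick x 40 mm wide, 8 mm in front of the steel grip plate; pinch both together, closing along the marker's x (32 mm over both, 24 squeezed; 4 N to start, 8 N fully in). Let go, it springs out into a notch; between notches it rides on the rail.
- grip_top (a point): Centre of the top edge of the shuttle's fixed steel grip plate, 14 mm thick (x), 44 mm wide (y), 89 mm above the bench; the latch tab stands in front of it, equally high. With the tab squeezed in, the middle of the pinch is 5 mm in front (marker -x) of this point. Fingertips 15 to 35 mm below this point pinch well. The pads lie in a line 87 mm behind it.
- pad0 (a point): Centre of the rightmost round rubber pad (72 mm across) on the shuttle's plate, at the plate's top; moves with the shuttle. One lid to a pad; with two lids any two pads will do.
- pad1 (a point): Centre of the middle pad, 82 mm to the left of pad0.
- pad2 (a point): Centre of the leftmost pad, 82 mm to the left of pad1.
- trigger (a joint): How far the trigger button is pressed, m: 0 = up, 0.006 = halfway stop, 0.012 = fully down. Sprung: 1.5 N at first touch, 3 N at the halfway stop, where a second spring holds it until about 11 N; fully down takes 15 to 16 N. It springs back up when let go.
- trigger_top (a point): Centre of the top of the black trigger button, 42 mm across, on a grey box 76 x 76 x 45 mm fixed to the bench in front of the machine, to the left or right; the button's top is 71 mm above the bench when up. Press it straight down with the shut fingers.
- tray: Open plywood tray for the marked lids, fixed on the robot's left, outer 280 (its x) x 136 (its y) x 18 mm high, walls and floor 5 mm thick. Origin: centre of the underside; x along its length. Three lids fit in one row, side by side, 88 mm apart.
- tumbler_a: Bystander: copper tumbler 60 mm across, 75 mm high, standing among the lids. Origin: centre of the underside. Not to be moved.
- tumbler_b: Bystander: another such tumbler, back left. Not to be moved.
- tin: Bystander: steel tin 60 mm across, 70 mm high, in front of the machine on the side where the trigger is not. Not to be moved.
- mallet: Bystander: wooden mallet lying at the left. Not to be moved.
- bowl: Bystander: copper bowl 130 mm across, back right. Not to be moved.
- planisher: Bystander: hammer lying at the right. Not to be moved.
- water: Bystander: clear water bottle 210 mm high, back left. Not to be moved.
Not all that is in view belongs to the job. Leave any green, red or yellow look-alike of the lid_a alone.

How it is judged:
By the outcome, as a careful person would: the job done as asked, in the order asked, and still so for the second after the job is handed in, with the robot touching nothing.
Of lid_a, lid_b, lid_c only 2 to 3 are there at a start; the rules pass over those that are not, and their reading is None.
At some moment in a run one of lid_a, lid_b, lid_c may be knocked a few centimetres aside while the robot is not near it.
It also fails if it takes over 210 s, if anything falls off the work surface, if the arm or the gripper's body presses on something with over 40 N, if the wrist force passes 120 N, or if a joint passes its speed limit or range.

## Working session

There is one attempt and no reset: what is moved stays moved. The work goes in short steps, Python scripts to look and compute and a shell command to move; the robot and the scene stay as the last step left them, time stands still between calls to the robot, and variables do not carry over. Pictures are saved under pics/ and viewed, at most 14 in all, crops included, and the job is handed in when it is done.

```bash
ls; mkdir -p pics
python3 - <<'E'
from workcell import bot, read_camera, camera_params, workorder, finder
import cv2,numpy as np
for n in ["scene","side","wrist"]:
    im=read_camera(n); cv2.imwrite(f"pics/{n}0.png",im[:,:,::-1]); print(n,camera_params(n))
o=bot.get_obs(); print(o)
a=cv2.imread("pics/scene0.png");b=cv2.imread("pics/side0.png")
cv2.imwrite("pics/both0.png",cv2.resize(np.hstack([a,b]),(800,300)))
E
```

```text
pics
scene {'vfov': 49.514971249023354, 'cx': 255.9540298794847, 'cy': 196.81864446745374, 'xyz': array([1733.22445507,   -9.83881063, 1016.91113288]), 'orientation': array([0.31840908, 0.32098399, 0.63493562, 0.62645167])}
side {'vfov': 45.894526151486076, 'cx': 252.53449908504427, 'cy': 193.30676913535666, 'xyz': array([  -8.22293045, -873.70152701, 1257.98289331]), 'orientation': array([ 0.33297186, -0.08593634, -0.23479503,  0.90918424])}
wrist {'vfov': 59.0711965935654, 'cx': 250.7657051917932, 'cy': 189.83368854935583, 'xyz': array([111.89070479, 567.60647693, 372.96649413]), 'orientation': array([-0.10981577, -0.07915437,  0.58213758,  0.80174243])}
{'t': 0.15, 'joint_positions': array([ 1.04971831e+00,  1.81368470e-01,  1.60777037e+00, -1.70072240e-05,
        1.35382186e+00, -2.06306888e-01]), 'qvel': array([-0.00012321, -0.0039926 , -0.00240145,  0.00065202, -0.00028273,
        0.00031164]), 'joint_efforts': array([ 8.55828712e-04, -4.45259893e+01, -3.51689422e+01, -3.18053635e-04,
        5.94253579e-03, -3.50394691e-05]), 'tcp_pos': array([177.7944536 , 546.37287316, 230.59603555]), 'tool_rot': array([ 1.56734773e-01,  9.87640493e-01, -6.42233090e-04, -2.35565456e-04]), 'contact_force': array([0.33218053, 0.07208083, 1.07148882]), 'wrist_torque': array([0.04232268, 0.05777109, 0.01323139]), 'grasp_force': 0.0, 'finger_gap': 84.98907850570222}
```

View pics/scene0.png

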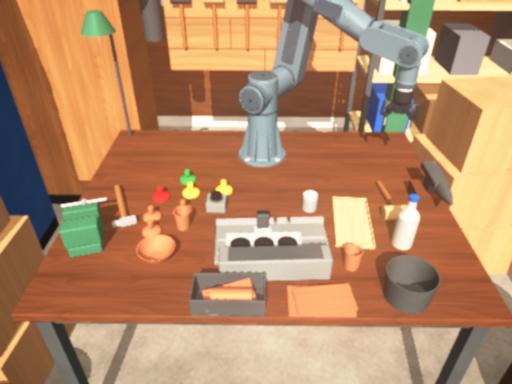

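View pics/side0.png

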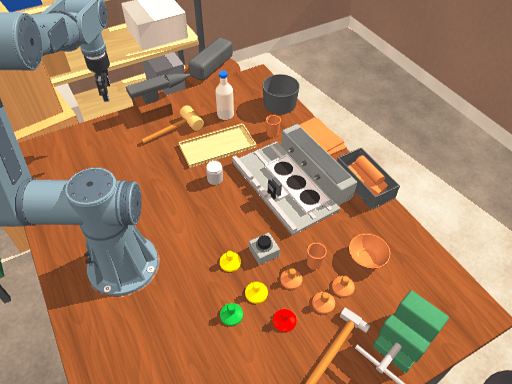

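Candidates for lid_a in the side picture: copper lids (291,279), (322,302) and (343,287). Look-alikes: yellow (230,261) and (257,292), green (231,314), red (284,320). Copper tumblers are at (317,256) and (273,127), and the bowl is at (369,251). I'm choosing the three copper lids with knobs. Next I measure coarsely.

```bash
cat > h.py <<'E'
from workcell import bot, read_camera, camera_params, workorder, finder
import cv2,numpy as np
from scipy.spatial.transform import Rotation as R
def K(p): f=192/np.tan(np.radians(p['vfov'])/2); return f,p['cx'],p['cy']
def unproj(p,px,z):
    f,cx,cy=K(p); d=R.from_quat(p['orientation']).apply([(px[0]-cx)/f,-(px[1]-cy)/f,-1]); o=np.array(p['xyz'])
    return o+d*(z-o[2])/d[2]
def proj(p,X):
    f,cx,cy=K(p); c=R.from_quat(p['orientation']).inv().apply(np.atleast_2d(X)-p['xyz'])
    return np.c_[cx+f*c[:,0]/-c[:,2],cy+f*c[:,1]/c[:,2]]
def sil(t,cam,z=None,ms=.3):
    p=camera_params(cam)
    for d in finder.silhouettes(t,cam):
        if d['score']<ms: continue
        ys,xs=np.nonzero(d['pixels']); 
        print(t,cam,round(d['score'],2),np.round(d['position'],1),'bb',xs.min(),ys.min(),xs.max(),ys.max(),len(xs), None if z is None else unproj(p,d['position'],z).round(0)[:2])
def delta(target,yaw=None):
    """tool-frame move (units) from present tcp to target (mm), tool down"""
    o=bot.get_obs(); r=R.from_quat(o['tool_rot']); return (r.inv().apply(np.array(target)-o['tcp_pos'])/40).round(3)
E
python3 - <<'E'
from h import *
for c in ["side","scene"]:
    read_camera(c)
    for t,z in [("lid_a",15),("marker",40),("trigger_top",60),("tray",9),("tin",35),("tumbler_a",37),("grip_top",70)]: sil(t,c,z)
p=camera_params("wrist");o=bot.get_obs();r=R.from_quat(o['tool_rot'])
print(r.inv().apply(np.array(p['xyz'])-o['tcp_pos']),(r.inv()*R.from_quat(p['orientation'])).as_matrix().round(3),r.as_matrix().round(3))
E
```

```text
lid_a side 0.84 [344.9 285. ] bb 332 276 354 296 375 [ 570. -413.]
lid_a side 0.79 [319.6 302.7] bb 312 292 334 313 400 [ 469. -424.]
lid_a side 0.75 [227.6 257.3] bb 220 252 239 271 309 [ 301. -150.]
lid_a side 0.75 [291.6 184.8] bb 265 155 329 213 1989 [645.  13.]
lid_a side 0.67 [286.  320.7] bb 273 309 297 331 454 [ 351. -424.]
lid_a side 0.66 [227.  315.8] bb 220 303 242 326 428 [ 208. -328.]
lid_a side 0.63 [256.1 290.2] bb 245 282 267 303 395 [ 323. -297.]
lid_a side 0.56 [289.8 278.6] bb 281 270 301 289 332 [ 434. -312.]
marker side 0.91 [297.8 177.2] bb 232 124 357 235 7588 [671.  15.]
trigger_top side 0.63 [264.1 242. ] bb 258 235 270 249 162 [ 416. -182.]
trigger_top side 0.54 [275.3 124.2] bb 266 114 280 137 289 [736. 284.]
tray side 0.97 [216.  145.2] bb 179 124 256 167 1957 [497. 339.]
tin side 0.83 [215.5 174.2] bb 207 162 222 183 293 [418. 177.]
tumbler_a side 0.83 [275.3 125.9] bb 267 116 280 137 240 [744. 297.]
tumbler_a side 0.6 [312.9 254.9] bb 307 243 325 269 419 [ 535. -286.]
grip_top side 0.68 [292.6 185.6] bb 265 155 328 212 1966 [617. -31.]
lid_a scene 0.61 [
[... 365 characters left out ...]
332 280 6846 [676.  36.]
trigger_top scene 0.62 [216.9 199.9] bb 209 190 220 199 96 [ 450. -174.]
trigger_top scene 0.5 [309.7 199.5] bb 302 190 316 210 269 [442. 184.]
tray scene 0.61 [351.1 222.4] bb 332 196 374 248 1799 [516. 337.]
tin scene 0.65 [310.5 200.1] bb 301 190 316 211 302 [412. 191.]
tumbler_a scene 0.91 [181.2 215.2] bb 174 206 189 230 313 [ 517. -303.]
tumbler_a scene 0.86 [351.9 252.9] bb 343 244 362 270 428 [711. 303.]
grip_top scene 0.74 [259.2 235.4] bb 226 210 301 246 1364 [664. -10.]
[  69.28239468   -0.41235923 -142.35330529] [[-0.     0.963  0.269]
 [ 1.     0.    -0.   ]
 [-0.     0.269 -0.963]] [[-0.951  0.31  -0.   ]
 [ 0.31   0.951  0.   ]
 [ 0.    -0.    -1.   ]]
```

View pics/wrist0.png

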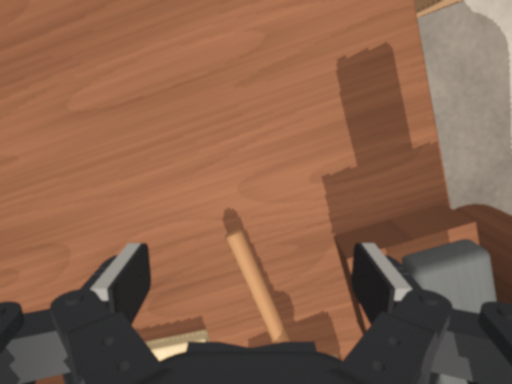

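```bash
python3 -m inch '[-11.2,-13.3,-5.5,0,0,-3.6,85, -11.2,-13.3,-5.5,0,0,-3.6,85, -11.2,-13.3,-5.5,0,0,-3.6,85, -11.2,-13.3,-5.5,0,0,-3.6,85, -11.2,-13.3,-5.5,0,0,-3.6,85, -11.2,-13.3,-5.5,0,0,-3.6,85, -11.2,-13.3,-5.5,0,0,-3.6,85, -11.2,-13.3,-5.5,0,0,-3.6,85, -11.2,-13.3,-5.5,0,0,-3.6,85, -11.2,-13.3,-5.5,0,0,-3.6,85, -11.2,-13.3,-5.5,0,0,-3.6,85, -11.2,-13.3,-5.5,0,0,-3.6,85, -11.2,-13.3,-5.5,0,0,-3.6,85, -11.2,-13.3,-5.5,0,0,-3.6,85, -11.2,-13.3,-5.5,0,0,-3.6,85, -11.2,-13.3,-5.5,0,0,-3.6,85, -11.2,-13.3,-5.5,0,0,-3.6,85, -11.2,-13.3,-5.5,0,0,-3.6,85, -11.2,-13.3,-5.5,0,0,-3.6,85, -11.2,-13.3,-5.5,0,0,-3.6,85]'
python3 - <<'E'
from h import *
im=read_camera("wrist");cv2.imwrite("pics/w1.png",cv2.resize(im[:,:,::-1],(768,576)))
for t,z in [("lid_a",15),("marker",40),("trigger_top",71),("tin",35),("tumbler_a",37),("grip_top",70)]: sil(t,"wrist",z)
E
```

```text
t: 2.62
tcp_pos: [439.4, -98.8, 451.1]
tool_rot: [0.002, 1.0, 0.0, -0.0]
contact_force: [0.8, 0.6, -0.9]
finger_gap: 84.9
grasp_force: 0.0
lid_a wrist 0.96 [110.    7.2] bb 83 0 129 23 859 [ 238. -314.]
lid_a wrist 0.9 [59.4 85.2] bb 37 63 83 106 1575 [ 353. -409.]
lid_a wrist 0.89 [212.3  52.1] bb 191 30 233 75 1534 [ 303. -158.]
lid_a wrist 0.83 [ 81.4 204.1] bb 62 190 101 226 1167 [ 557. -401.]
lid_a wrist 0.76 [ 66.1 165.5] bb 46 144 87 182 1268 [ 486. -418.]
lid_a wrist 0.71 [129.5 138.6] bb 109 118 150 158 1310 [ 440. -303.]
lid_a wrist 0.58 [131.7  68. ] bb 108 43 151 88 1540 [ 327. -289.]
marker wrist 0.86 [306.9 249.1] bb 209 178 442 348 28284 [633.   3.]
marker wrist 0.59 [200.6 125.8] bb 185 113 211 140 581 [ 417. -177.]
trigger_top wrist 0.65 [199.8 126.2] bb 184 113 212 140 610 [ 415. -174.]
tin wrist 0.87 [428.1 124.2] bb 401 106 454 145 1738 [414. 192.]
tumbler_a wrist 0.87 [462.8 292.1] bb 440 275 490 311 1101 [722. 299.]
tumbler_a wrist 0.7 [133.5 197.2] bb 111 179 155 221 1358 [ 538. -297.]
grip_top wrist 0.72 [302.5 252.1] bb 235 193 383 287 7697 [625.  -9.]
```

View pics/w1.png

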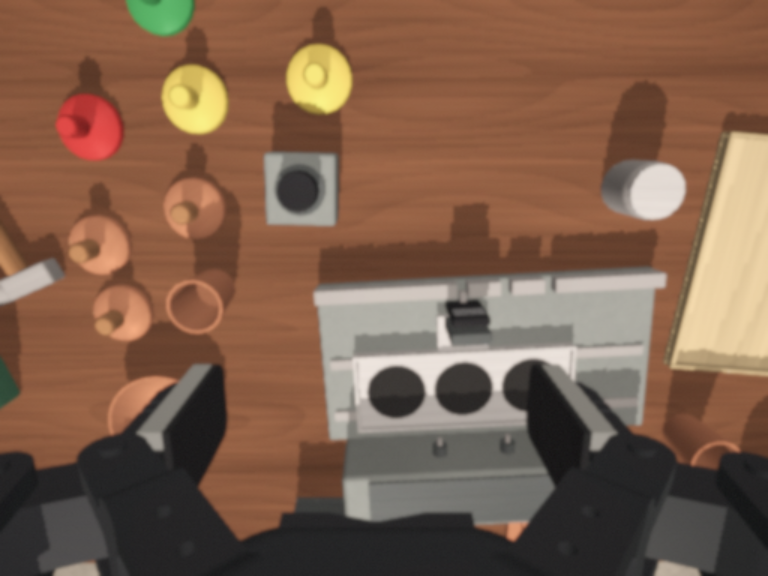

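```bash
python3 -m inch '[-3.5,1.2,4.8,0,0,0,85, -3.5,1.2,4.8,0,0,0,85, -3.5,1.2,4.8,0,0,0,85, -3.5,1.2,4.8,0,0,0,85, -3.5,1.2,4.8,0,0,0,85, -3.5,1.2,4.8,0,0,0,85, -3.5,1.2,4.8,0,0,0,85, -3.5,1.2,4.8,0,0,0,85, -3.5,1.2,4.8,0,0,0,85]'
python3 - <<'E'
from h import *
im=read_camera("wrist");cv2.imwrite("pics/w2.png",im[:,:,::-1])
p=camera_params("wrist");print(p)
np.savez("pics/w2p.npz",**p)
g=cv2.cvtColor(im,cv2.COLOR_RGB2GRAY)
m=(g<75).astype(np.uint8)
n,l,s,c=cv2.connectedComponentsWithStats(m)
for i in range(1,n):
    if s[i,4]>300: print(s[i],c[i].round(1),unproj(p,c[i],30).round(1))
cv2.imwrite("pics/w2v.png",cv2.resize(im[:,:,::-1],(768,576)))
E
```

```text
t: 3.72
tcp_pos: [579.4, -49.7, 260.3]
tool_rot: [-0.0, 1.0, -0.0, 0.0]
contact_force: [0.0, 0.1, 0.2]
finger_gap: 85.3
grasp_force: 0.0
{'vfov': 59.0711965935654, 'cx': 250.7657051917932, 'cy': 189.83368854935583, 'xyz': array([509.95824902, -49.85256613, 403.5082984 ]), 'orientation': array([-0.09704957, -0.09654236,  0.70035334,  0.70054704])}
[  14    0   48  111 2447] [41.9 67.4] [ 482.9 -267.3   30. ]
[ 86   0  47  16 535] [110.5   6. ] [ 425.5 -189.4   30. ]
[  148    50   356    62 11866] [323.6  85.1] [500.7  26.7  30. ]
[280 131  46  31 879] [300.5 144.5] [563.3   4.7  30. ]
[  0 158  34  20 379] [ 12.6 167.1] [ 588.6 -317.9   30. ]
[  0 181  55  23 955] [ 22.7 191.1] [ 616.7 -311.8   30. ]
[    0   196   512   188 36885] [257.6 329.4] [803.1 -41.4  30. ]
[ 271  199   57   54 2442] [298.9 225.7] [659.2   6.6  30. ]
[ 201  203   58   53 2417] [229.2 229. ] [663.4 -75.7  30. ]
[ 13 214  45  51 849] [ 40. 230.] [ 664.6 -300.    30. ]
[499 221  13  64 456] [507.1 257.8] [700.9 260.8  30. ]
```

View pics/w2v.png

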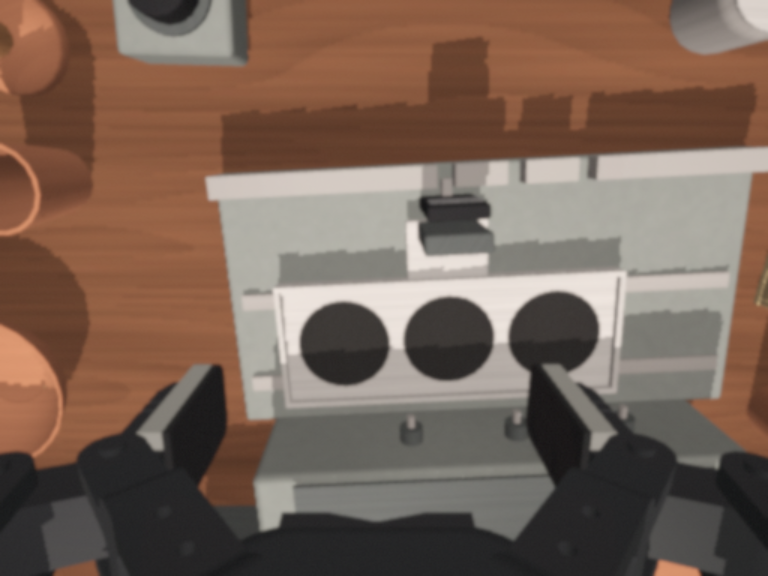

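```bash
python3 -m inch '[3.5,-7.5,0,0,0,0,85, 3.5,-7.5,0,0,0,0,85, 3.5,-7.5,0,0,0,0,85, 3.5,-7.5,0,0,0,0,85, 3.5,-7.5,0,0,0,0,85, 3.5,-7.5,0,0,0,0,85, 3.5,-7.5,0,0,0,0,85, 3.5,-7.5,0,0,0,0,85, 3.5,-7.5,0,0,0,0,85, 3.5,-7.5,0,0,0,0,85, 3.5,-7.5,0,0,0,0,85]'
python3 - <<'E'
from h import *
im=read_camera("wrist");cv2.imwrite("pics/w3.png",im[:,:,::-1])
p=camera_params("wrist");np.savez("pics/w3p.npz",**p)
sil("lid_a","wrist",10);sil("trigger_top","wrist",71);sil("tumbler_a","wrist",37)
cv2.imwrite("pics/w3v.png",cv2.resize(im[:,:,::-1],(768,576)))
E
```

```text
t: 4.68
tcp_pos: [439.1, -350.0, 261.2]
tool_rot: [0.001, 1.0, -0.001, 0.001]
contact_force: [0.4, 0.7, 0.4]
finger_gap: 85.0
grasp_force: 0.0
lid_a wrist 0.94 [190.5 192.1] bb 162 163 219 218 2570 [ 483. -422.]
lid_a wrist 0.88 [286.6 158.8] bb 257 128 315 185 2695 [ 442. -307.]
lid_a wrist 0.87 [301.1  50.5] bb 268 15 332 83 3504 [ 324. -295.]
lid_a wrist 0.79 [189.4  78.5] bb 161 46 223 108 3178 [ 353. -417.]
lid_a wrist 0.79 [425.7  28.8] bb 393 0 461 64 3665 [ 303. -164.]
lid_a wrist 0.7 [207.7 251.8] bb 179 228 233 279 2220 [ 562. -404.]
trigger_top wrist 0.56 [420.7 142.2] bb 394 122 444 164 1751 [ 415. -183.]
tumbler_a wrist 0.77 [302.9 250.1] bb 275 214 331 282 3062 [ 546. -287.]
```

View pics/w3v.png

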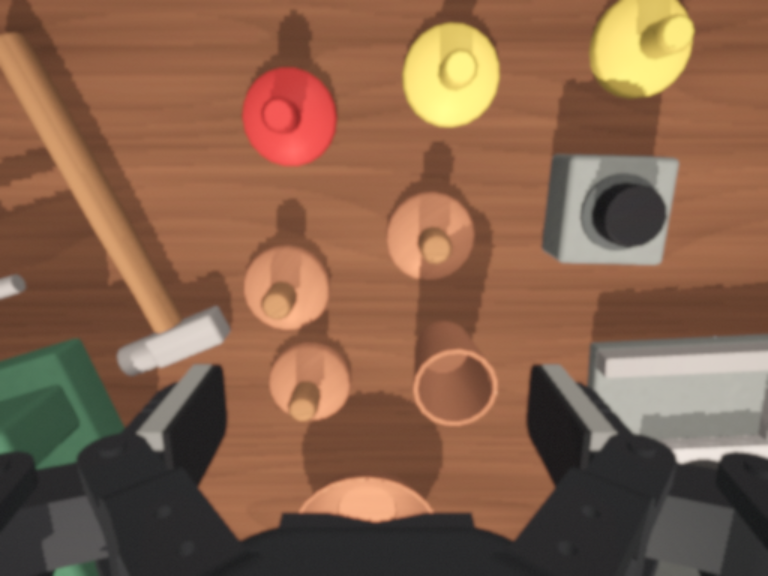

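This picture serves as the close check. The copper lids are at zoomed (430,235), (286,287) and (310,380), and the red and yellow look-alikes stand apart. I'll compute the knob tops at z=52 and the trigger.

Run:
```python
from h import *
p=dict(np.load("pics/w3p.npz"));im=cv2.imread("pics/w3.png")
for x,y in [(436,246),(276,305),(303,409)]: print('knob',unproj(p,(x/1.5,y/1.5),52).round(1))
for x,y in [(430,236),(286,287),(310,381)]: print('rim',unproj(p,(x/1.5,y/1.5),7).round(1))
g=cv2.cvtColor(im,cv2.COLOR_BGR2GRAY)
n,l,s,c=cv2.connectedComponentsWithStats((g<70).astype(np.uint8))
for i in range(1,n):
    if s[i,4]>600 and 380<c[i][0]<460: print(s[i],c[i],unproj(p,c[i],71).round(1))
p=dict(np.load("pics/w2p.npz"))
print((proj(p,[[572.3,2.2,89],[560,2,89],[541.7,-25,36]])*1.5).round())
```

```text
knob [ 440.2 -307.4   52. ]
knob [ 483.7 -422.1   52. ]
knob [ 567.9 -405.9   52. ]
rim [ 441.2 -307.1    7. ]
rim [ 483.  -422.6    7. ]
rim [ 566.5 -406.1    7. ]
[ 395  122   48   42 1594] [418.43099122 142.10853199] [ 414.7 -185.4   71. ]
[[459. 245.]
 [460. 225.]
 [411. 188.]]
```

```bash
python3 -m inch '[-0.04,1.07,2,0,0,0,50, -0.04,1.07,3.5,0,0,0,50, -0.04,1.07,4.3,0,0,0,50, -0.04,1.07,4.3,0,0,0,50, -0.04,1.07,4.8,0,0,0,50, -0.04,1.07,5.3,0,0,0,50, -0.04,1.07,5.6,0,0,0,50, -0.04,1.07,5.87,0,0,0,50, -0.04,1.07,5.87,0,0,0,50, -0.04,1.07,5.87,0,0,0,50, -0.04,1.07,5.87,0,0,0,15, -0.04,1.07,5.87,0,0,0,15, -0.04,1.07,5.87,0,0,0,15, -0.04,1.07,5.87,0,0,0,15, -0.04,1.07,5.87,0,0,0,15, -0.04,1.07,5.87,0,0,0,15]' 40
```

```text
t: 6.22
tcp_pos: [441.7, -308.1, 26.2]
tool_rot: [0.0, 1.0, -0.001, 0.001]
contact_force: [0.9, 0.4, 6.9]
finger_gap: 22.8
grasp_force: 39.1
```

```bash
python3 -m inch '[0,0,-1,0,0,0,15, 0,0,-2,0,0,0,15, 0,0,-3.2,0,0,0,15, -5.36,9.91,-3.2,0,0,0,15, -5.36,9.91,-3.2,0,0,0,15, -5.36,9.91,-3.2,0,0,0,15, -5.36,9.91,-3.2,0,0,0,15, -5.36,9.91,-3.2,0,0,0,15, -5.36,9.91,-3.2,0,0,0,15, -5.36,9.91,-3.2,0,0,0,15, -5.36,9.91,-3.2,0,0,0,15, -5.36,9.91,-3.2,0,0,0,15, -5.36,9.91,-3.2,0,0,0,15, -5.36,9.91,-3.2,0,0,0,15, -5.36,9.91,-3.2,0,0,0,15, -5.36,9.91,-2,0,0,0,15, -5.36,9.91,-2,0,0,0,15, -5.36,9.91,-2,0,0,0,15, -5.36,9.91,-2,0,0,0,15]'
python3 - <<'E'
from h import *
p=camera_params("wrist");im=read_camera("wrist");cv2.imwrite("pics/w4.png",cv2.resize(im[:,:,::-1],(768,576)))
print(bot.get_obs()['tcp_pos'],(proj(p,[[663.4,-75.7,30],[659.2,6.6,30],[655.1,88.7,30],[572.3,2.2,89]])*1.5).round())
E
```

```text
t: 7.8
tcp_pos: [654.7, 88.8, 104.2]
tool_rot: [0.001, 1.0, 0.0, -0.001]
contact_force: [0.6, 1.3, -0.4]
finger_gap: 22.6
grasp_force: 40.1
[655.84195779  88.61856508 105.63836776] [[ 12. 323.]
 [193. 314.]
 [376. 305.]
 [ 79.  97.]]
```

View pics/w4.png

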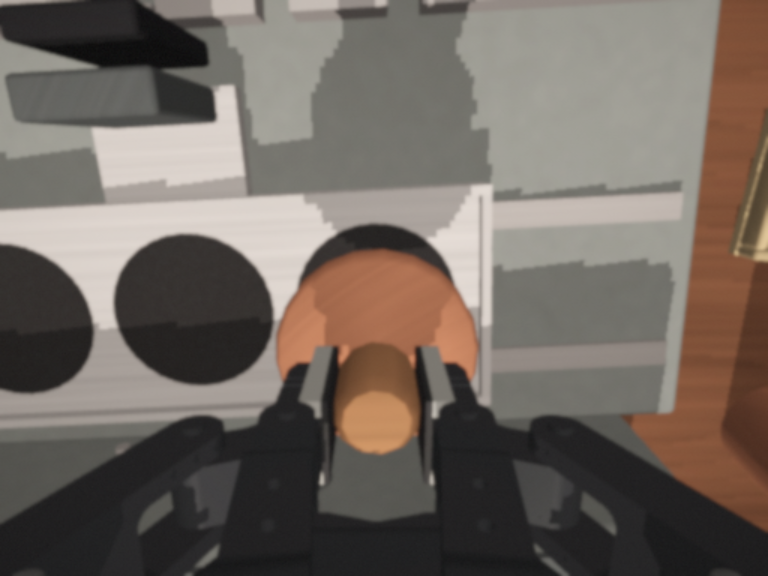

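Pad1 shows at (194,309) against the predicted (193,314), so the fix is good to about 2 mm. The lid is hanging level over pad2 at (376,305).

```bash
python3 -m inch '[0.03,0,0.6,0,0,0,15, 0.03,0,1,0,0,0,15, 0.03,0,1.15,0,0,0,15, 0.03,0,1.2,0,0,0,15, 0.03,0,1.23,0,0,0,15, 0.03,0,1.23,0,0,0,15]'
```

```text
t: 8.35
tcp_pos: [655.3, 89.0, 56.9]
tool_rot: [0.0, 1.0, -0.0, 0.001]
contact_force: [-0.0, -0.1, -1.8]
finger_gap: 22.4
grasp_force: 40.1
```

```bash
python3 -m inch '[0,0,0.03,0,0,0,15, 0,0,0.03,0,0,0,15, 0,0,0.03,0,0,0,15]'; python3 -m inch '[0,0,0.03,0,0,0,15, 0,0,0.03,0,0,0,15, 0,0,0.03,0,0,0,15]'
```

```text
t: 8.6
tcp_pos: [655.6, 89.2, 56.2]
tool_rot: [0.0, 1.0, -0.0, 0.002]
contact_force: [-1.3, -0.5, 5.5]
finger_gap: 22.7
grasp_force: 40.8
t: 8.85
tcp_pos: [655.6, 89.1, 56.2]
tool_rot: [0.0, 1.0, -0.0, 0.002]
contact_force: [-6.1, -0.6, 13.4]
finger_gap: 22.2
grasp_force: 41.7
```

```bash
python3 -m inch '[0,0,-0.03,0,0,0,50, 0,0,-0.03,0,0,0,50, 0,0,-0.03,0,0,0,50, 0,0,-0.03,0,0,0,50, 0,0,-0.8,0,0,0,50, 0,0,-1.6,0,0,0,50, 0,0,-2.6,0,0,0,50, 2.6,-12.3,-4,0,0,0,50, 2.6,-12.3,-4,0,0,0,50, 2.6,-12.3,-4,0,0,0,50, 2.6,-12.3,-4,0,0,0,50, 2.6,-12.3,-4,0,0,0,50, 2.6,-12.3,-4,0,0,0,50, 2.6,-12.3,-4,0,0,0,50, 2.6,-12.3,-4,0,0,0,50, 2.6,-12.3,-4,0,0,0,50, 2.6,-12.3,-4,0,0,0,50, 2.6,-12.3,-4,0,0,0,50, 2.6,-12.3,-4,0,0,0,50, 2.6,-12.3,-4,0,0,0,50]'
python3 - <<'E'
from h import *
p=camera_params("wrist");im=read_camera("wrist");cv2.imwrite("pics/w5.png",im[:,:,::-1])
print(bot.get_obs()['tcp_pos'],proj(p,[[567.2,-406,10],[483.3,-422.3,10]]).round(1))
sil("lid_a","wrist",10); read_camera("scene");sil("lid_a","scene",10);read_camera("side");sil("lid_a","side",10)
E
```

```text
t: 10.52
tcp_pos: [547.5, -409.9, 213.5]
tool_rot: [0.003, 1.0, -0.002, 0.0]
contact_force: [-0.8, 1.1, -0.4]
finger_gap: 50.1
grasp_force: 0.0
[ 548.0697635  -407.98165495  213.08980277] [[255.2 182.9]
 [238.5 100.7]]
lid_a wrist 0.88 [236.6 101.2] bb 202 64 271 136 3958 [ 484. -422.]
lid_a wrist 0.65 [254.5 180.7] bb 221 150 285 213 3298 [ 565. -404.]
lid_a scene 0.66 [287.8 241.5] bb 277 230 296 245 239 [628.  92.]
lid_a scene 0.64 [184.7 178.6] bb 180 169 195 183 140 [ 230. -336.]
lid_a scene 0.62 [224.2 186.7] bb 216 180 231 193 126 [ 289. -160.]
lid_a scene 0.57 [152.  217.1] bb 143 205 159 220 178 [ 497. -421.]
lid_a scene 0.51 [160.7 192.1] bb 152 185 168 201 187 [ 332. -420.]
lid_a scene 0.5 [190.3 190.6] bb 182 182 198 197 191 [ 320. -299.]
lid_a side 0.95 [282.7 318.7] bb 273 309 295 331 424 [ 348. -412.]
lid_a side 0.91 [322.4 301.6] bb 312 292 334 313 393 [ 480. -424.]
lid_a side 0.91 [227.1 314. ] bb 220 303 243 325 429 [ 212. -321.]
lid_a side 0.85 [231.4 258.8] bb 220 251 240 271 342 [ 310. -158.]
lid_a side 0.81 [255.8 292.1] bb 245 282 267 303 400 [ 321. -299.]
lid_a side 0.64 [344.8 285.7] bb 332 276 354 296 356 [ 571. -413.]
lid_a side 0.34 [295.4 189.8] bb 265 161 328 212 1433 [647. -11.]
```

```bash
python3 -m inch '[-0.47,0.07,1,0,0,0,50, -0.47,0.07,2,0,0,0,50, -0.47,0.07,3,0,0,0,50, -0.47,0.07,3.5,0,0,0,50, -0.47,0.07,4,0,0,0,50, -0.47,0.07,4.4,0,0,0,50, -0.47,0.07,4.68,0,0,0,50, -0.47,0.07,4.68,0,0,0,50, -0.47,0.07,4.68,0,0,0,50, -0.47,0.07,4.68,0,0,0,15, -0.47,0.07,4.68,0,0,0,15, -0.47,0.07,4.68,0,0,0,15, -0.47,0.07,4.68,0,0,0,15, -0.47,0.07,4.68,0,0,0,15, -0.47,0.07,4.68,0,0,0,15]' 40
```

```text
t: 12.07
tcp_pos: [570.0, -401.5, 28.3]
tool_rot: [0.0, 1.0, -0.002, 0.002]
contact_force: [0.3, -0.7, 5.7]
finger_gap: 22.3
grasp_force: 39.6
```

```bash
python3 -m inch '[0,0,-1,0,0,0,15, 0,0,-2,0,0,0,15, 0,0,-3.2,0,0,0,15, -2.22,10.23,-3.2,0,0,0,15, -2.22,10.23,-3.2,0,0,0,15, -2.22,10.23,-3.2,0,0,0,15, -2.22,10.23,-3.2,0,0,0,15, -2.22,10.23,-3.2,0,0,0,15, -2.22,10.23,-3.2,0,0,0,15, -2.22,10.23,-3.2,0,0,0,15, -2.22,10.23,-3.2,0,0,0,15, -2.22,10.23,-3.2,0,0,0,15, -2.22,10.23,-3.2,0,0,0,15, -2.22,10.23,-3.2,0,0,0,15, -2.22,10.23,-3.2,0,0,0,15, -2.22,10.23,-3.2,0,0,0,15, -2.22,10.23,-2,0,0,0,15, -2.22,10.23,-2,0,0,0,15, -2.22,10.23,-2,0,0,0,15]'
python3 - <<'E'
from h import *
for i in range(6):
    p=camera_params("wrist");im=read_camera("wrist");print(bot.get_obs()['tcp_pos'].round(1),p['xyz'].round(1))
cv2.imwrite("pics/w6.png",cv2.resize(im[:,:,::-1],(768,576)))
print((proj(p,[[663.4,-75.7,30],[658.2,6.6,30],[655.1,88.7,30],[655.1,88.7,82],[572.3,2.2,89]])*1.5).round())
E
```

```text
t: 13.65
tcp_pos: [654.4, 7.9, 101.8]
tool_rot: [0.001, 1.0, 0.001, -0.004]
contact_force: [0.5, -0.7, -1.9]
finger_gap: 22.5
grasp_force: 40.0
[656.1   7.8 104.2] [586.2   7.9 244.7]
[657.6   7.8 106. ] [587.4   7.9 246.8]
[658.5   7.9 107.1] [588.4   8.  248.4]
[658.9   8.2 107.6] [588.9   8.2 249.3]
[659.    8.4 107.8] [589.2   8.4 249.8]
[658.9   8.6 107.6] [589.2   8.6 249.9]
[[192. 311.]
 [372. 299.]
 [554. 293.]
 [603. 335.]
 [355.  82.]]
```

View pics/w6.png

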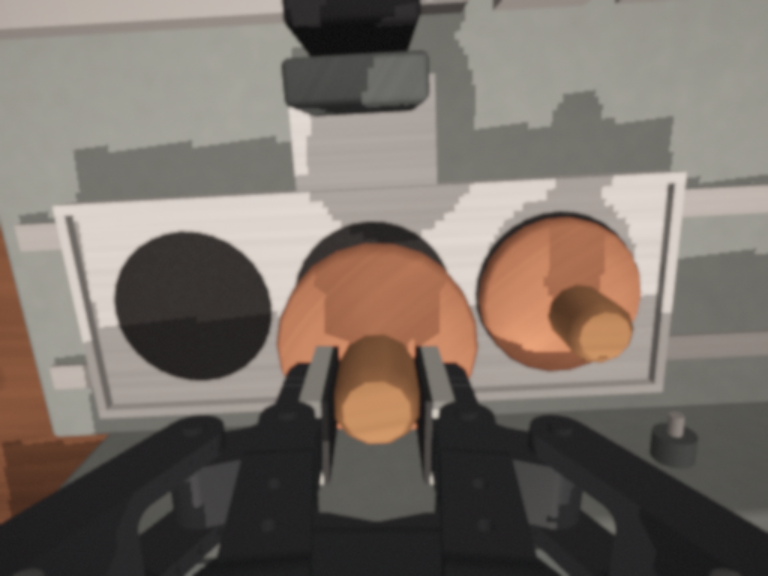

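```bash
cat > fit.py <<'E'
from h import *
from scipy.optimize import minimize
def disc(p,c,layers):
    """convex hull mask (x1.5 zoom off) of stacked discs (r,z)"""
    a=np.linspace(0,2*np.pi,60,endpoint=False)
    P=np.vstack([np.c_[c[0]+r*np.cos(a),c[1]+r*np.sin(a),np.full(60,z)] for r,z in layers])
    return cv2.convexHull(proj(p,P).astype(np.float32)).reshape(-1,2)
def fit(p,mask,layers,c0,excl=None):
    """centre whose hull bbox matches that of the mask"""
    ys,xs=np.nonzero(mask); b=np.array([xs.min(),xs.max()+1,ys.min(),ys.max()+1])
    def cost(c):
        h=disc(p,c,layers); return (((np.array([h[:,0].min(),h[:,0].max(),h[:,1].min(),h[:,1].max()])-b))**2).sum()
    r=minimize(cost,c0,method='Nelder-Mead'); return r.x.round(1),round(r.fun,1),b
LID=[(35,0),(35,10)]
E
python3 - <<'E'
from fit import *
p=camera_params("wrist"); im=read_camera("wrist")[:,:,::-1].copy(); np.savez("pics/w7p.npz",**p);cv2.imwrite("pics/w7.png",im)
g=cv2.cvtColor(im,cv2.COLOR_BGR2GRAY); hsv=cv2.cvtColor(im,cv2.COLOR_BGR2HSV)
n,l,s,c=cv2.connectedComponentsWithStats((g<75).astype(np.uint8))
i=l[204,int(128)]; print('pad0',s[i],fit(p,l==i,[(36,30)],[663,-76]))
m=((hsv[:,:,1]>90)&(g>60)).astype(np.uint8); n,l,s,c=cv2.connectedComponentsWithStats(m)
i=l[170,360]; print('lid2',s[i],fit(p,l==i,[(r,z+30) for r,z in LID],[655,88]))
E
```

```text
pad0 [  77  156  103   97 7819] (array([663.1, -74.8]), np.float64(8.9), array([ 77, 180, 156, 253]))
lid2 [ 319  145  107  102 8707] (array([655. ,  88.3]), np.float64(15.7), array([319, 426, 145, 247]))
```

Run:
```python
from fit import *
p=dict(np.load("pics/w7p.npz")); im=cv2.imread("pics/w7.png"); hsv=cv2.cvtColor(im,cv2.COLOR_BGR2HSV)
m=(hsv[:,:,1]>90)&(im.max(2)>90); print('obs top',[np.nonzero(m[:,c])[0].min() for c in (235,250,265)],'row225',[f(np.nonzero(m[225,:305+15])[0]) for f in (np.min,np.max)])
for x in (656,657,658,659,660):
    h=disc(p,[x,8.6],[(r,z+80) for r,z in LID]); print(x,h[:,1].min().round(1),h[:,0].min().round(1),h[:,0].max().round(1))
print(bot.get_obs()['tcp_pos'])
```

```text
obs top [np.int64(164), np.int64(162), np.int64(163)] row225 [np.int64(0), np.int64(317)]
656 159.4 181.6 319.6
657 161.4 181.7 319.5
658 163.3 181.8 319.4
659 165.2 182.0 319.3
660 167.1 182.1 319.2
[658.74091716   8.84169433 107.38332667]
```

```bash
python3 -m inch '[-0.03,-0.04,0.6,0,0,0,15, -0.03,-0.04,1,0,0,0,15, -0.03,-0.04,1.15,0,0,0,15, -0.03,-0.04,1.2,0,0,0,15, -0.03,-0.04,1.21,0,0,0,15, -0.03,-0.04,1.21,0,0,0,15, -0.03,-0.04,1.21,0,0,0,15, -0.03,-0.04,1.21,0,0,0,15]'
```

```text
t: 14.67
tcp_pos: [659.4, 7.6, 57.9]
tool_rot: [0.0, 1.0, -0.0, 0.0]
contact_force: [-0.6, 0.4, -0.5]
finger_gap: 22.6
grasp_force: 40.7
```

```bash
python3 -m inch '[0,0,0.02,0,0,0,15, 0,0,0.02,0,0,0,15, 0,0,0,0,0,0,50, 0,0,0,0,0,0,50, 0,0,0,0,0,0,50, 0,0,-0.8,0,0,0,50, 0,0,-1.6,0,0,0,50, 0,0,-2.6,0,0,0,50, 4.9,-10.7,-3.9,0,0,0,50, 4.9,-10.7,-3.9,0,0,0,50, 4.9,-10.7,-3.9,0,0,0,50, 4.9,-10.7,-3.9,0,0,0,50, 4.9,-10.7,-3.9,0,0,0,50, 4.9,-10.7,-3.9,0,0,0,50, 4.9,-10.7,-3.9,0,0,0,50, 4.9,-10.7,-3.9,0,0,0,50, 4.9,-10.7,-3.9,0,0,0,50, 4.9,-10.7,-3.9,0,0,0,50, 4.9,-10.7,-3.9,0,0,0,50, 4.9,-10.7,-3.9,0,0,0,50]'
python3 -m inch '[0,0,0,0,0,0,50, 0,0,0,0,0,0,50, 0,0,0,0,0,0,50, 0,0,0,0,0,0,50]'
python3 - <<'E'
from fit import *
p=camera_params("wrist"); im=read_camera("wrist")[:,:,::-1].copy()
print(bot.get_obs()['tcp_pos'])
for d in finder.silhouettes("lid_a","wrist"):
    q=unproj(p,d['position'],10); print(round(d['score'],2),q.round(),fit(p,d['pixels'],LID,q[:2]))
read_camera("scene");sil("lid_a","scene",45)
E
```

```text
t: 16.33
tcp_pos: [460.2, -425.5, 214.3]
tool_rot: [0.002, 1.0, -0.002, 0.0]
contact_force: [0.1, -0.1, -0.1]
finger_gap: 49.8
grasp_force: 0.0
t: 16.67
tcp_pos: [463.4, -418.5, 212.9]
tool_rot: [-0.001, 1.0, 0.0, -0.0]
contact_force: [0.1, 0.7, 0.8]
finger_gap: 50.0
grasp_force: 0.0
[ 463.51023231 -418.53912141  212.99243516]
0.9 [ 322. -186.   10.] (array([ 327.2, -184.5]), np.float64(2941.5), array([488, 512,   0,  35]))
0.83 [ 351. -416.   10.] (array([ 352.7, -414.8]), np.float64(0.4), array([218, 291,   9,  89]))
0.65 [ 482. -423.   10.] (array([ 483.6, -424.2]), np.float64(5.0), array([213, 277, 150, 214]))
lid_a scene 0.71 [287.7 238.5] bb 277 230 296 245 212 [651.  89.]
lid_a scene 0.7 [263.6 245.4] bb 254 230 273 246 236 [687.   5.]
lid_a scene 0.64 [187.7 188.4] bb 181 182 199 198 215 [ 354. -302.]
lid_a scene 0.63 [151.8 217. ] bb 143 205 160 222 221 [ 540. -408.]
lid_a scene 0.59 [225.8 187.9] bb 215 179 231 194 158 [ 348. -147.]
lid_a scene 0.57 [160.9 192.6] bb 151 186 169 202 209 [ 385. -405.]
```

```bash
python3 -m inch '[-0.5,-0.11,1,0,0,0,50, -0.5,-0.11,2,0,0,0,50, -0.5,-0.11,3,0,0,0,50, -0.5,-0.11,3.5,0,0,0,50, -0.5,-0.11,4,0,0,0,50, -0.5,-0.11,4.4,0,0,0,50, -0.5,-0.11,4.66,0,0,0,50, -0.5,-0.11,4.66,0,0,0,50, -0.5,-0.11,4.66,0,0,0,50, -0.5,-0.11,4.66,0,0,0,50, -0.5,-0.11,4.66,0,0,0,15, -0.5,-0.11,4.66,0,0,0,15, -0.5,-0.11,4.66,0,0,0,15, -0.5,-0.11,4.66,0,0,0,15, -0.5,-0.11,4.66,0,0,0,15, -0.5,-0.11,4.66,0,0,0,15]' 40
```

```text
t: 18.2
tcp_pos: [483.4, -425.5, 28.5]
tool_rot: [0.0, 1.0, -0.001, 0.001]
contact_force: [-0.7, 1.2, 6.0]
finger_gap: 22.4
grasp_force: 39.5
```

```bash
python3 -m inch '[0,0,-1,0,0,0,15, 0,0,-2,0,0,0,15, 0,0,-3.2,0,0,0,15, -4.49,8.74,-3.2,0,0,0,15, -4.49,8.74,-3.2,0,0,0,15, -4.49,8.74,-3.2,0,0,0,15, -4.49,8.74,-3.2,0,0,0,15, -4.49,8.74,-3.2,0,0,0,15, -4.49,8.74,-3.2,0,0,0,15, -4.49,8.74,-3.2,0,0,0,15, -4.49,8.74,-3.2,0,0,0,15, -4.49,8.74,-3.2,0,0,0,15, -4.49,8.74,-3.2,0,0,0,15, -4.49,8.74,-2,0,0,0,15, -4.49,8.74,-2,0,0,0,15, -4.49,8.74,-2,0,0,0,15, -4.49,8.74,-2,0,0,0,15, -4.49,8.74,-2,0,0,0,15, -4.49,8.74,-2,0,0,0,15]'
python3 - <<'E'
from fit import *
for i in range(4): im=read_camera("wrist")[:,:,::-1].copy()
p=camera_params("wrist");t=bot.get_obs()['tcp_pos'];print(t)
hsv=cv2.cvtColor(im,cv2.COLOR_BGR2HSV)
m=(hsv[:,:,1]>90)&(im.max(2)>90); print('obs top',[np.nonzero(m[:,c])[0].min() for c in (235,250,265)])
for dx in (-3,-2,-1,0,1):
    h=disc(p,[t[0]+dx,t[1]],[(r,z+t[2]-28.3) for r,z in LID]); print(dx,h[:,1].min().round(1))
mm=m.astype(np.uint8);mm[:,:330]=0
n,l,s,c=cv2.connectedComponentsWithStats(mm);i=1+s[1:,4].argmax();print(s[i],fit(p,l==i,[(r,z+30) for r,z in LID],[659,7]))
cv2.imwrite("pics/w8.png",cv2.resize(im,(768,576)))
E
```

```text
t: 19.78
tcp_pos: [663.6, -76.3, 109.1]
tool_rot: [0.001, 1.0, -0.0, 0.002]
contact_force: [-0.9, -0.1, -0.7]
finger_gap: 22.5
grasp_force: 39.9
[662.97637164 -75.74320341 108.04900055]
obs top [np.int64(168), np.int64(167), np.int64(168)]
-3 159.1
-2 161.0
-1 162.9
0 164.9
1 166.8
[ 330  142  101  101 8176] (array([656.8,   9.2]), np.float64(70.4), array([330, 431, 142, 243]))
```

View pics/w8.png

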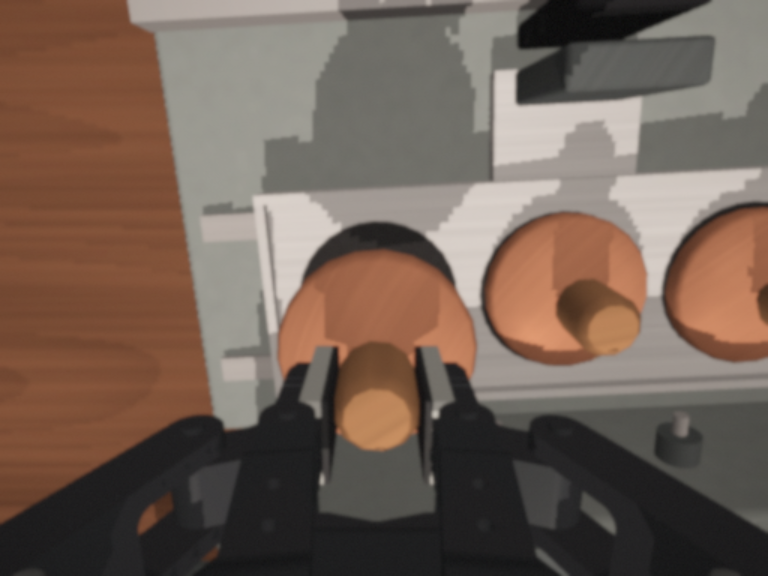

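```bash
python3 -m inch '[0.03,0.02,0.6,0,0,0,15, 0.03,0.02,1,0,0,0,15, 0.03,0.02,1.15,0,0,0,15, 0.03,0.02,1.2,0,0,0,15, 0.03,0.02,1.23,0,0,0,15, 0.03,0.02,1.23,0,0,0,15, 0.03,0.02,1.25,0,0,0,15, 0.03,0.02,1.25,0,0,0,15]'
```

```text
t: 20.65
tcp_pos: [661.9, -74.6, 58.5]
tool_rot: [0.0, 1.0, -0.0, 0.001]
contact_force: [-3.5, 0.7, 5.8]
finger_gap: 22.2
grasp_force: 40.7
```

```bash
python3 -m inch '[0.03,0,0,0,0,0,50, 0,0,0,0,0,0,50, 0,0,0,0,0,0,50, 0,0,-0.8,0,0,0,50, 0,0,-1.6,0,0,0,50, 0,0,-2.6,0,0,0,50, 1.5,2,-4,0,0,0,50, 1.5,2,-5,0,0,0,50, 1.5,2,-5,0,0,0,50, 1.5,2,-5,0,0,0,50, 1.5,2,-5,0,0,0,50, 1.5,2,-5,0,0,0,50, 1.5,2,-5,0,0,0,50, 1.5,2,-5,0,0,0,50, 1.5,2,-5,0,0,0,50]'
python3 - <<'E'
from fit import *
im=read_camera("wrist")[:,:,::-1].copy(); p=camera_params("wrist")
hsv=cv2.cvtColor(im,cv2.COLOR_BGR2HSV)
m=((hsv[:,:,1]>90)&(im.max(2)>90)).astype(np.uint8)
n,l,s,c=cv2.connectedComponentsWithStats(m)
for i in range(1,n):
    if 1500<s[i,4]<6000: print(s[i],fit(p,l==i,[(r,z+30) for r,z in LID],[659,7]))
cv2.imwrite("pics/w9.png",cv2.resize(im,(768,576)))
print((1.5*proj(p,[[572.3,2.2,89]])).round(),bot.get_obs()['tcp_pos'])
E
```

```text
t: 21.9
tcp_pos: [600.9, 4.9, 254.6]
tool_rot: [0.001, 1.0, 0.0, -0.002]
contact_force: [0.1, -0.9, 0.2]
finger_gap: 50.1
grasp_force: 0.0
[ 295  179   62   59 2767] (array([654.5,  89.3]), np.float64(6.1), array([295, 357, 179, 238]))
[ 223  182   61   58 2824] (array([657.3,   8.1]), np.float64(8.1), array([223, 284, 182, 240]))
[ 151  186   61   57 2626] (array([661.4, -72.9]), np.float64(13.0), array([151, 212, 186, 243]))
[[371. 213.]] [601.03312964   4.94629345 254.90139899]
```

View pics/w9.png

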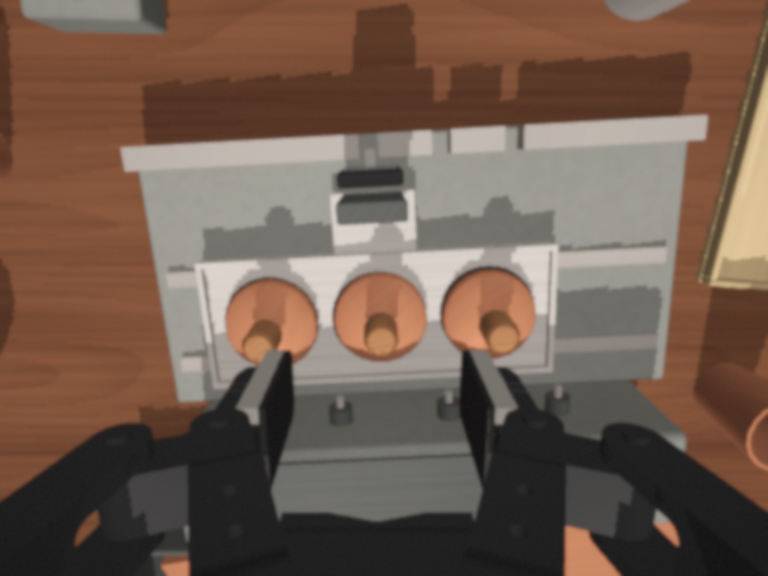

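```bash
python3 - <<'E'
from h import *
print(bot.get_obs()['joint_positions'])
E
python3 -m inch '[0.85,-0.06,1,0,0,17.42,60, 0.85,-0.06,2,0,0,17.42,60, 0.85,-0.06,2.5,0,0,17.42,60, 0.85,-0.06,2.5,0,0,17.42,60, 0.85,-0.06,2.5,0,0,17.42,60, 0.85,-0.06,2.5,0,0,17.42,60, 0.85,-0.06,2.5,0,0,17.42,60, 0.85,-0.06,2.5,0,0,17.42,60, 0.85,-0.06,2.5,0,0,17.42,60, 0.85,-0.06,2.5,0,0,17.42,60, 0.85,-0.06,2.5,0,0,17.42,60, 0.85,-0.06,2.5,0,0,17.42,60, 0.85,-0.06,2.5,0,0,17.42,60, 0.85,-0.06,2.5,0,0,17.42,60, 0.85,-0.06,2.5,0,0,17.42,60, 0.85,-0.06,2.5,0,0,17.42,60, 0.85,-0.06,2.5,0,0,17.42,60, 0.85,-0.06,2.5,0,0,17.42,60, 0.85,-0.06,2.5,0,0,17.42,60, 0.85,-0.06,2.5,0,0,17.42,60]'
python3 - <<'E'
from h import *
im=read_camera("wrist")[:,:,::-1].copy(); p=camera_params("wrist"); o=bot.get_obs()
print(o['joint_positions'].round(2),o['tcp_pos'],R.from_quat(o['tool_rot']).as_matrix().round(3))
c,s=.9987,.051
g=np.array([572.0,2.7,89])
P=[g+np.array([c*a-s*b,s*a+c*b,0]) for a,b in [(-7,-22),(-7,22),(7,22),(7,-22),(-25,-20),(-25,20),(-15,20),(-15,-20)]]
q=proj(p,P)*1.5; im=cv2.resize(im,(768,576))
for a in q: cv2.circle(im,tuple(int(v) for v in a),3,(0,0,255),-1)
cv2.imwrite("pics/w10.png",im)
E
```

```text
[-1.88983498e-01  2.21596770e-01  1.51063214e+00 -9.95037952e-05
  1.41242385e+00 -1.75800134e+00]
t: 23.62
tcp_pos: [567.4, 3.3, 156.9]
tool_rot: [0.689, 0.725, 0.0, 0.0]
contact_force: [-0.3, 0.1, 0.2]
finger_gap: 59.7
grasp_force: 0.0
[-0.2   0.24  1.69 -0.    1.21 -0.25] [567.34963      3.34118077 156.92984203] [[-0.05   0.999  0.   ]
 [ 0.999  0.05  -0.   ]
 [-0.     0.    -1.   ]]
```

View pics/w10.png

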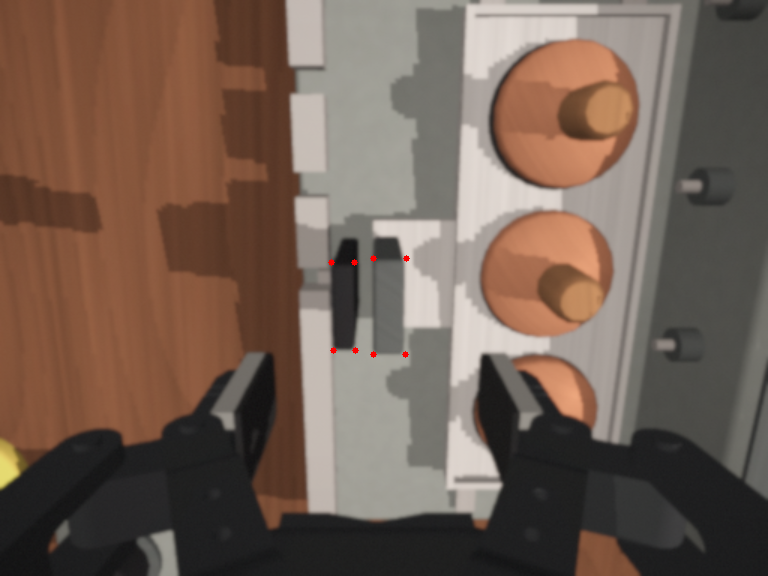

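The red dots land on the grip plate and tab corners, so the pinch location is confirmed. I'll descend and squeeze.

```bash
python3 -m inch '[-0.02,0,0.8,0,0,0,60, -0.02,0,1.5,0,0,0,60, -0.02,0,2,0,0,0,60, -0.02,0,2.32,0,0,0,60, -0.02,0,2.32,0,0,0,60, -0.02,0,2.32,0,0,0,60, -0.02,0,2.32,0,0,0,30, -0.02,0,2.32,0,0,0,25, -0.02,0,2.32,0,0,0,20, -0.02,0,2.32,0,0,0,20, -0.02,0,2.32,0,0,0,20, -0.02,0,2.32,0,0,0,20, -0.02,0,2.32,0,0,0,20, -0.02,0,2.32,0,0,0,20]' 40
```

```text
t: 24.83
tcp_pos: [567.7, 2.4, 65.8]
tool_rot: [0.689, 0.725, 0.0, 0.0]
contact_force: [-2.9, -1.0, 4.3]
finger_gap: 22.5
grasp_force: 42.4
```

```bash
python3 -m inch '[0.04,0,0,0,0,0,20, 0.12,0,0,0,0,0,20, 0.22,0,0,0,0,0,20, 0.32,0,0,0,0,0,20, 0.42,0,0,0,0,0,20, 0.52,0,0,0,0,0,20, 0.62,0,0,0,0,0,20, 0.72,0,0,0,0,0,20, 0.82,0,0,0,0,0,20, 0.92,0,0,0,0,0,20, 1.02,0,0,0,0,0,20, 1.12,0,0,0,0,0,20, 1.2,0,0,0,0,0,20, 1.25,0,0,0,0,0,20, 1.25,0,0,0,0,0,20, 1.25,0,0,0,0,0,20, 1.25,0,0,0,0,0,20]'
```

```text
t: 26.25
tcp_pos: [565.2, 52.5, 65.7]
tool_rot: [0.689, 0.725, 0.0, 0.0]
contact_force: [-4.4, -0.2, 6.5]
finger_gap: 23.1
grasp_force: 42.4
```

```bash
python3 -m inch '[0,0,0,0,0,0,60, 0,0,0,0,0,0,60, 0,0,0,0,0,0,60, 0,0,0,0,0,0,60, 0,0,0,0,0,0,60, 0,0,-1,0,0,0,60, 0,0,-2,0,0,0,60, 0,0,-2.5,0,0,0,60, -0.6,0,-3.2,0,0,0,60, -0.6,0,-3.2,0,0,0,60, -0.6,0,-3.2,0,0,0,60, -0.6,0,-3.2,0,0,0,60, -0.6,0,-3.2,0,0,0,60, -0.6,0,-3.2,0,0,0,60]'
python3 - <<'E'
from h import *
im=read_camera("wrist")[:,:,::-1].copy(); p=camera_params("wrist")
c,s=.9987,.051
g=np.array([572.0-50*s,2.7+50*c,89])
P=[g+np.array([c*a-s*b,s*a+c*b,0]) for a,b in [(-7,-22),(-7,22),(7,22),(7,-22),(-25,-20),(-25,20),(-15,20),(-15,-20)]]
P+=[g+np.array([c*87-s*b,s*87+c*b,-7]) for b in (-82,0,82)]
q=proj(p,P)*1.5; im=cv2.resize(im,(768,576))
for a in q: cv2.circle(im,tuple(int(v) for v in a),3,(0,0,255),-1)
cv2.imwrite("pics/w11.png",im); print(bot.get_obs()['tcp_pos'])
E
```

```text
t: 27.42
tcp_pos: [565.1, 29.0, 190.5]
tool_rot: [0.689, 0.725, -0.001, -0.001]
contact_force: [0.1, -0.7, 0.0]
finger_gap: 59.8
grasp_force: 0.0
[565.2800261  29.0407031 190.6597839]
```

View pics/w11.png

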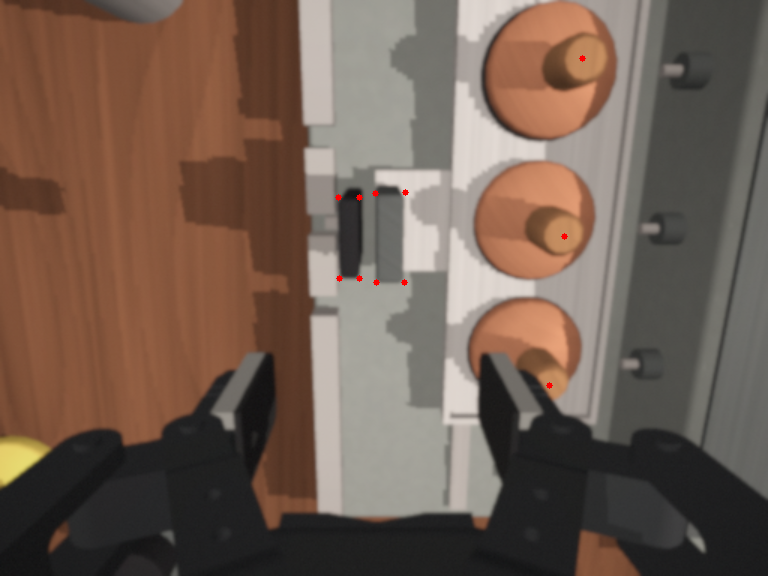

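```bash
python3 -m inch '[-5.14,-4.02,0,0,0,0,0, -5.14,-4.02,0,0,0,0,0, -5.14,-4.02,0,0,0,0,0, -5.14,-4.02,0,0,0,0,0, -5.14,-4.02,0,0,0,0,0, -5.14,-4.02,0,0,0,0,0, -5.14,-4.02,0,0,0,0,0, -5.14,-4.02,0,0,0,0,0, -5.14,-4.02,0,0,0,0,0, -5.14,-4.02,0,0,0,0,0, -5.14,-4.02,0,0,0,0,0, -5.14,-4.02,0,0,0,0,0, -5.14,-4.02,0,0,0,0,0]'
python3 - <<'E'
from fit import *
im=read_camera("wrist")[:,:,::-1].copy(); p=camera_params("wrist");o=bot.get_obs();print(o['tcp_pos'],o['contact_force'],o['finger_gap'])
g=im.max(2); n,l,s,c=cv2.connectedComponentsWithStats((g<75).astype(np.uint8))
for i in range(1,n):
    if 800<s[i,4]<12000: print(s[i],c[i].round(),unproj(p,c[i],71).round(1),fit(p,l==i,[(21,71),(21,62)],[415,-184.5]))
cv2.imwrite("pics/w12.png",cv2.resize(im,(640,480)))
q=proj(p,[[415,-184.5,71]]);print(q)
read_camera("scene");sil("lid_a","scene",45)
E
```

```text
t: 28.55
tcp_pos: [416.3, -184.0, 192.0]
tool_rot: [0.689, 0.725, 0.0, -0.0]
contact_force: [0.1, -0.1, -0.1]
finger_gap: -0.3
grasp_force: 0.0
[ 416.17353676 -184.11679111  192.00121877] [-0.66843234 -0.01732604 -0.28450695] -0.0544968440524079
[ 228  150   50   51 2042] [253. 175.] [ 416.2 -177.4   71. ] (array([ 416.3, -178.6]), np.float64(5.3), array([228, 278, 150, 201]))
[[250.9497559  183.97572462]]
lid_a scene 0.77 [160.3 192.7] bb 153 187 168 200 149 [ 385. -407.]
lid_a scene 0.69 [185.4 177.2] bb 181 171 194 182 103 [ 272. -323.]
lid_a scene 0.68 [304.5 241.1] bb 292 230 311 244 221 [663. 147.]
lid_a scene 0.57 [226.  188.6] bb 216 180 231 193 133 [ 353. -146.]
lid_a scene 0.53 [188.  190.2] bb 182 182 198 197 192 [ 366. -299.]
lid_a scene 0.52 [253.7 241.6] bb 245 231 264 245 197 [668. -29.]
lid_a scene 0.52 [278.1 240.9] bb 268 230 287 246 235 [663.  55.]
```

View pics/w12.png

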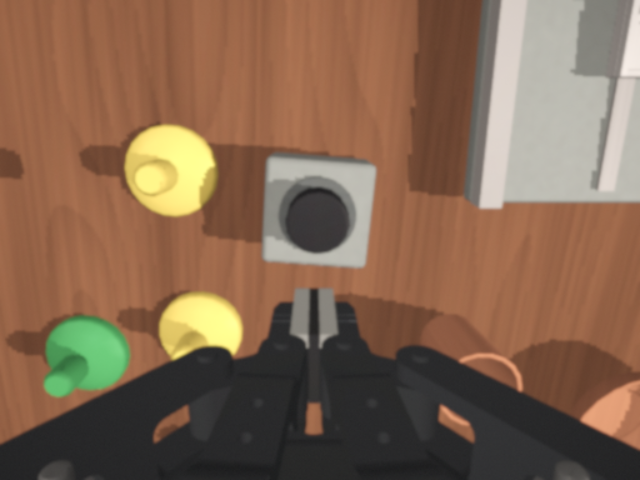

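```bash
python3 -m inch '[0.11,0,1,0,0,0,0, 0.11,0,2,0,0,0,0, 0.11,0,2.6,0,0,0,0, 0.11,0,2.9,0,0,0,0, 0.11,0,2.95,0,0,0,0, 0.11,0,2.95,0,0,0,0, 0.11,0,2.95,0,0,0,0, 0.11,0,2.95,0,0,0,0]'
```

```text
t: 29.37
tcp_pos: [416.6, -181.3, 75.5]
tool_rot: [0.689, 0.725, 0.0, 0.001]
contact_force: [0.1, -1.0, 0.3]
finger_gap: 0.2
grasp_force: 0.0
```

```bash
python3 -m inch '[0,0,0.05,0,0,0,0, 0,0,0.1,0,0,0,0, 0,0,0.14,0,0,0,0, 0,0,0.14,0,0,0,0, 0,0,0.14,0,0,0,0, 0,0,0.14,0,0,0,0]'
```

```text
t: 29.87
tcp_pos: [416.0, -180.9, 68.8]
tool_rot: [0.689, 0.725, 0.0, 0.001]
contact_force: [1.7, -0.9, 1.4]
finger_gap: -0.1
grasp_force: 0.9
```

```bash
python3 -m inch '[0,0,0.04,0,0,0,0, 0,0,0.08,0,0,0,0, 0,0,0.1,0,0,0,0, 0,0,0.1,0,0,0,0, 0,0,0.1,0,0,0,0]'
```

```text
t: 30.28
tcp_pos: [415.9, -180.8, 65.0]
tool_rot: [0.689, 0.725, 0.0, 0.0]
contact_force: [0.0, -0.4, 7.4]
finger_gap: -0.2
grasp_force: 3.7
```

```bash
python3 -m inch '[0,0,0,0,0,0,0, 0,0,0,0,0,0,0, 0,0,0,0,0,0,0, 0,0,0,0,0,0,0, 0,0,0,0,0,0,0, 0,0,0,0,0,0,0, 0,0,0,0,0,0,0, 0,0,0,0,0,0,0, 0,0,0,0,0,0,0, 0,0,0,0,0,0,0, 0,0,0,0,0,0,0, 0,0,0,0,0,0,0, 0,0,0,0,0,0,0, 0,0,0,0,0,0,0, 0,0,0,0,0,0,0, 0,0,0,0,0,0,0, 0,0,0,0,0,0,0, 0,0,0,0,0,0,0]'; python3 -m inch '[0,0,0.06,0,0,0,0, 0,0,0.12,0,0,0,0, 0,0,0.18,0,0,0,0, 0,0,0.18,0,0,0,0, 0,0,0.18,0,0,0,0, 0,0,0.18,0,0,0,0]'
```

```text
t: 31.78
tcp_pos: [415.9, -180.8, 65.0]
tool_rot: [0.689, 0.725, 0.0, 0.0]
contact_force: [0.2, -0.3, 6.5]
finger_gap: 0.0
grasp_force: 3.6
t: 32.28
tcp_pos: [416.1, -180.9, 58.9]
tool_rot: [0.689, 0.725, -0.0, 0.0]
contact_force: [-4.5, 1.8, 20.1]
finger_gap: -0.2
grasp_force: 10.3
```

```bash
python3 -m inch '[0,0,0,0,0,0,0, 0,0,0,0,0,0,0, 0,0,0,0,0,0,0, 0,0,-0.5,0,0,0,0, 0,0,-1.5,0,0,0,0, 0,0,-2.6,0,0,0,0, 5.64,4,-2.6,0,0,0,60, 5.64,4,-2.6,0,0,0,60, 5.64,4,-2.6,0,0,0,60, 5.64,4,-2.6,0,0,0,60, 5.64,4,-2.6,0,0,0,60, 5.64,4,-2.6,0,0,0,60, 5.64,4,-2.6,0,0,0,60, 5.64,4,-2.6,0,0,0,60, 5.64,4,-2.6,0,0,0,60, 5.64,4,-2.6,0,0,0,60, 5.64,4,-2.6,0,0,0,60, 5.64,4,-2.6,0,0,0,60, 5.64,4,-2.6,0,0,0,60]'
python3 - <<'E'
from h import *
im=read_camera("wrist")[:,:,::-1].copy(); p=camera_params("wrist")
c,s=.9987,.051
g=np.array([572.0-50*s,2.7+50*c,89])
P=[g+np.array([c*a-s*b,s*a+c*b,0]) for a,b in [(-7,-22),(-7,22),(7,22),(7,-22),(-25,-20),(-25,20),(-15,20),(-15,-20)]]
P+=[g+np.array([c*87-s*b,s*87+c*b,-7]) for b in (-82,0,82)]
q=proj(p,P)*1.5; im=cv2.resize(im,(768,576))
for a in q: cv2.circle(im,tuple(int(v) for v in a),3,(0,0,255),-1)
cv2.imwrite("pics/w13.png",im); print(bot.get_obs()['tcp_pos'])
E
```

```text
t: 33.87
tcp_pos: [563.7, 51.8, 161.3]
tool_rot: [0.69, 0.724, -0.0, -0.0]
contact_force: [0.7, -0.6, -0.6]
finger_gap: 59.9
grasp_force: 0.0
[563.82209011  51.85785674 161.37559485]
```

View pics/w13.png

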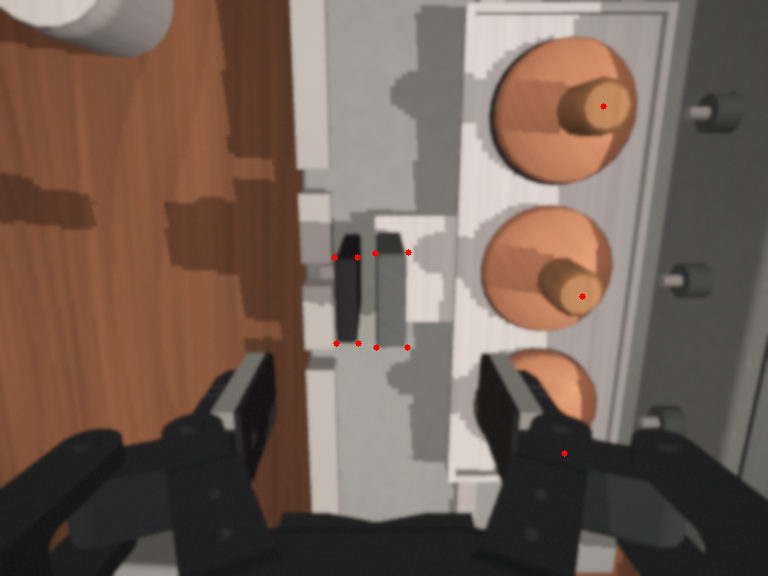

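Lids are still on their pads and the tab is out in the notch, with all three noses lined up. I'll pinch and slide back.

```bash
python3 -m inch '[0,0.02,0.8,0,0,0,60, 0,0.02,1.5,0,0,0,60, 0,0.02,2.1,0,0,0,60, 0,0.02,2.4,0,0,0,60, 0,0.02,2.4,0,0,0,60, 0,0.02,2.4,0,0,0,60, 0,0.02,2.4,0,0,0,30, 0,0.02,2.4,0,0,0,25, 0,0.02,2.4,0,0,0,20, 0,0.02,2.4,0,0,0,20, 0,0.02,2.4,0,0,0,20, 0,0.02,2.4,0,0,0,20, 0,0.02,2.4,0,0,0,20, 0,0.02,2.4,0,0,0,20]' 40; python3 -m inch '[-0.04,0,0,0,0,0,20, -0.12,0,0,0,0,0,20, -0.22,0,0,0,0,0,20, -0.32,0,0,0,0,0,20, -0.42,0,0,0,0,0,20, -0.52,0,0,0,0,0,20, -0.62,0,0,0,0,0,20, -0.72,0,0,0,0,0,20, -0.82,0,0,0,0,0,20, -0.92,0,0,0,0,0,20, -1.02,0,0,0,0,0,20, -1.12,0,0,0,0,0,20, -1.2,0,0,0,0,0,20, -1.25,0,0,0,0,0,20, -1.25,0,0,0,0,0,20, -1.25,0,0,0,0,0,20, -1.25,0,0,0,0,0,20]'
```

```text
t: 35.08
tcp_pos: [565.1, 52.7, 67.0]
tool_rot: [0.689, 0.725, 0.0, 0.0]
contact_force: [-4.3, -1.8, 5.3]
finger_gap: 23.3
grasp_force: 41.9
t: 36.5
tcp_pos: [567.7, 2.7, 67.0]
tool_rot: [0.689, 0.725, 0.0, 0.001]
contact_force: [-3.2, -1.1, 4.7]
finger_gap: 22.9
grasp_force: 41.9
```

```bash
python3 -m inch '[0,0,0,0,0,0,60, 0,0,0,0,0,0,60, 0,0,0,0,0,0,60, 0,0,0,0,0,0,60, 0,0,0,0,0,0,60, 0,0,-1,0,0,0,60, 0,0,-2,0,0,0,60, 0,0,-2.25,0,0,0,60, 0,0,-2.25,0,0,0,60, 0,0,-2.25,0,0,0,60, 0,0,-2.25,0,0,0,60, 0,0,-2.25,0,0,0,60]'
python3 - <<'E'
from fit import *
im=read_camera("wrist")[:,:,::-1].copy(); p=camera_params("wrist");cv2.imwrite("pics/w14.png",im)
print(bot.get_obs()['tcp_pos'])
b=cv2.resize(im,(768,576)).max(2).astype(int)
for n in ("w10","w11","w13"):
    a=cv2.imread(f"pics/{n}.png").max(2).astype(int); y={'w10':305,'w11':240,'w13':300}[n]; print(n,np.nonzero(a[y,320:420]<60)[0][[0,-1]]+320, a[y,325:420:5])
y=300;print('now',b[y,325:420:5], np.nonzero(b[y,320:420]<60)[0][[0,-1]]+320)
c,s=.9987,.051;g=np.array([572.0,2.7,89])
print((1.5*proj(p,[g+np.array([c*a,s*a,0]) for a in (-25,-15,-7,7)])).round())
col=b[:,345]; d=np.nonzero(col[200:400]<60)[0]+200; print('tab rows',d.min(),d.max(),(1.5*proj(p,[g+np.array([-20*c-s*q,-20*s+c*q,0]) for q in (-20,20)])).round())
# pads' lids
hsv=cv2.cvtColor(im,cv2.COLOR_BGR2HSV);m=((hsv[:,:,1]>90)&(im.max(2)>90)).astype(np.uint8);m[:,:300]=0
n,l,st,cc=cv2.connectedComponentsWithStats(m)
for i in range(1,n):
    if st[i,4]>1500: print(st[i],fit(p,l==i,[(r,z+30) for r,z in LID],[659,7]))
E
```

```text
t: 37.5
tcp_pos: [566.2, 3.2, 153.5]
tool_rot: [0.689, 0.725, -0.001, -0.001]
contact_force: [-0.4, -0.3, -0.4]
finger_gap: 60.1
grasp_force: 0.0
[566.2712664    3.13653654 153.48616397]
w10 [333 357] [147 100  42  46  47  47  28 103 119 116  92 105 105 107 108 110 196 220
 222]
w11 [339 361] [148 148 120  48  46  48  48  35 113 117  96 104 107 107 108 113 212 221
 223]
w13 [337 360] [149 141  81  44  46  48  42  58 117 117  96 101 104 106 106 108 147 218
 220]
now [148 133  51  46  47  48  43  52 118 120  99 101 106 107 107 108 113 216
 220] [335 360]
[[335. 310.]
 [358. 310.]
 [377. 310.]
 [409. 310.]]
tab rows 241 349 [[347. 353.]
 [346. 265.]]
[ 333   25   97  100 7467] (array([655.1,  88.5]), np.float64(14.1), array([333, 430,  25, 125]))
[ 324  141   89   85 5910] (array([657.2,   7.8]), np.float64(12.7), array([324, 413, 141, 226]))
```

```bash
python3 -m inch '[0,0,-1,0,0,0,60, 8.3,-2.74,-4.4,0,0,-17.4,60, 8.3,-2.74,-4.4,0,0,-17.4,60, 8.3,-2.74,-4.4,0,0,-17.4,60, 8.3,-2.74,-4.4,0,0,-17.4,60, 8.3,-2.74,-4.4,0,0,-17.4,60, 8.3,-2.74,-4.4,0,0,-17.4,60, 8.3,-2.74,-4.4,0,0,-17.4,60, 8.3,-2.74,-4.4,0,0,-17.4,60, 8.3,-2.74,-4.4,0,0,-17.4,60, 8.3,-2.74,-4.4,0,0,-17.4,60, 8.3,-2.74,-4.4,0,0,-17.4,60, 8.3,-2.74,-4.4,0,0,-17.4,60, 8.3,-2.74,-4.4,0,0,-17.4,60, 8.3,-2.74,-4.4,0,0,-17.4,60, 8.3,-2.74,-4.4,0,0,-17.4,60, 8.3,-2.74,-4.4,0,0,-17.4,60, 8.3,-2.74,-4.4,0,0,-17.4,60, 8.3,-2.74,-4.4,0,0,-17.4,60, 8.3,-2.74,-4.4,0,0,-17.4,60]'
python3 - <<'E'
from fit import *
im=read_camera("wrist")[:,:,::-1].copy(); p=camera_params("wrist");cv2.imwrite("pics/w15.png",im);np.savez("pics/w15p.npz",**p)
o=bot.get_obs();print(o['tcp_pos'],R.from_quat(o['tool_rot']).as_matrix().round(3)[0])
for d in finder.silhouettes("tray","wrist")[:2]:
    m=d['pixels'].astype(np.uint8);cs,_=cv2.findContours(m,0,2);k=max(cs,key=cv2.contourArea)
    P=np.array([unproj(p,q[0],18)[:2] for q in k],np.float32); r=cv2.minAreaRect(P)
    print(d['score'],m.sum(),r,cv2.boxPoints(r).round(),'imgbb',cv2.boundingRect(k))
E
```

```text
t: 39.22
tcp_pos: [441.4, 328.9, 331.3]
tool_rot: [0.002, 1.0, 0.0, -0.0]
contact_force: [-0.9, 0.5, -0.5]
finger_gap: 60.3
grasp_force: 0.0
[441.38024766 328.92436928 331.31837233] [-1.     0.003  0.   ]
0.76 18687 ((502.3231201171875, 341.99371337890625), (137.06044006347656, 280.25433349609375), 84.95867156982422) [[357. 286.]
 [636. 261.]
 [648. 398.]
 [369. 423.]] imgbb (207, 85, 114, 200)
0.74 899 ((727.0968017578125, 304.88690185546875), (56.80974578857422, 57.322208404541016), 76.3421630859375) [[693. 284.]
 [748. 271.]
 [762. 326.]
 [706. 339.]] imgbb (216, 313, 35, 34)
```

```bash
python3 -m inch '[-5.36,-5.99,4.28,0,0,0,50, -5.36,-5.99,4.28,0,0,0,50, -5.36,-5.99,4.28,0,0,0,50, -5.36,-5.99,4.28,0,0,0,50, -5.36,-5.99,4.28,0,0,0,50, -5.36,-5.99,4.28,0,0,0,50, -5.36,-5.99,4.28,0,0,0,50, -5.36,-5.99,4.28,0,0,0,50, -5.36,-5.99,4.28,0,0,0,50, -5.36,-5.99,4.28,0,0,0,50, -5.36,-5.99,4.28,0,0,0,50, -5.36,-5.99,4.28,0,0,0,50, -5.36,-5.99,4.28,0,0,0,50, -5.36,-5.99,4.28,0,0,0,50, -5.36,-5.99,4.28,0,0,0,50]'
python3 - <<'E'
from fit import *
im=read_camera("wrist")[:,:,::-1].copy(); p=camera_params("wrist");o=bot.get_obs();print(o['tcp_pos'])
for d in finder.silhouettes("lid_a","wrist"):
    q=unproj(p,d['position'],40); print(round(d['score'],2),q.round(),fit(p,d['pixels'],[(r,z+30) for r,z in LID],q[:2]))
E
```

```text
t: 40.57
tcp_pos: [655.1, 90.1, 161.3]
tool_rot: [0.0, 1.0, 0.0, 0.001]
contact_force: [-0.9, 0.2, -1.4]
finger_gap: 50.2
grasp_force: 0.0
[655.13930194  89.94421866 161.14753375]
0.96 [654.   7.  40.] (array([657.3,   8.6]), np.float64(3.7), array([107, 194, 143, 227]))
0.68 [651.  88.  40.] (array([655.3,  89.4]), np.float64(1.0), array([207, 293, 140, 225]))
```

```bash
python3 -m inch '[0,-0.01,1,0,0,0,50, 0,-0.01,1.7,0,0,0,50, 0,-0.01,2.3,0,0,0,50, 0,-0.01,2.6,0,0,0,50, 0,-0.01,2.6,0,0,0,50, 0,-0.01,2.6,0,0,0,50, 0,-0.01,2.6,0,0,0,50, 0,-0.01,2.6,0,0,0,15, 0,-0.01,2.6,0,0,0,15, 0,-0.01,2.6,0,0,0,15, 0,-0.01,2.6,0,0,0,15, 0,-0.01,2.6,0,0,0,15, 0,-0.01,2.6,0,0,0,15]' 40
python3 -m inch '[0,0,-1,0,0,0,15, 0,0,-2,0,0,0,15, 0,0,-2.6,0,0,0,15, 1.63,6.11,-2.6,0,0,0,15, 1.63,6.11,-2.6,0,0,0,15, 1.63,6.11,-2.6,0,0,0,15, 1.63,6.11,-2.6,0,0,0,15, 1.63,6.11,-2.6,0,0,0,15, 1.63,6.11,-2.6,0,0,0,15, 1.63,6.11,-2.6,0,0,0,15, 1.63,6.11,-2.6,0,0,0,15, 1.63,6.11,-1,0,0,0,15, 1.63,6.11,-0.2,0,0,0,15, 1.63,6.11,0.2,0,0,0,15, 1.63,6.11,0.5,0,0,0,15, 1.63,6.11,0.5,0,0,0,15, 1.63,6.11,0.5,0,0,0,15, 1.63,6.11,0.5,0,0,0,15]'
```

```text
t: 41.75
tcp_pos: [656.5, 88.5, 58.2]
tool_rot: [0.001, 1.0, -0.0, 0.002]
contact_force: [-1.1, 0.4, 7.1]
finger_gap: 22.8
grasp_force: 39.2
t: 43.25
tcp_pos: [591.8, 332.3, 37.2]
tool_rot: [0.002, 1.0, 0.0, 0.001]
contact_force: [1.0, 0.0, -1.7]
finger_gap: 22.9
grasp_force: 42.3
```

```bash
python3 -m inch '[0,0.02,0.06,0,0,0,15, 0,0.02,0.1,0,0,0,15, 0,0.02,0.11,0,0,0,15, 0,0.02,0.11,0,0,0,15]'
python3 -m inch '[0,0,0,0,0,0,50, 0,0,0,0,0,0,50, 0,0,0,0,0,0,50, 0,0,-1,0,0,0,50, 0,0,-2,0,0,0,50, 0,0,-3.17,0,0,0,50, -1.64,-8.1,-3.17,0,0,0,50, -1.64,-8.1,-3.17,0,0,0,50, -1.64,-8.1,-3.17,0,0,0,50, -1.64,-8.1,-3.17,0,0,0,50, -1.64,-8.1,-3.17,0,0,0,50, -1.64,-8.1,-3.17,0,0,0,50, -1.64,-8.1,-3.17,0,0,0,50, -1.64,-8.1,-3.17,0,0,0,50, -1.64,-8.1,-3.17,0,0,0,50, -1.64,-8.1,-3.17,0,0,0,50, -1.64,-8.1,-3.17,0,0,0,50, -1.64,-8.1,-3.17,0,0,0,50, -1.64,-8.1,-3.17,0,0,0,50]'
python3 - <<'E'
from fit import *
im=read_camera("wrist")[:,:,::-1].copy(); p=camera_params("wrist");o=bot.get_obs();print(o['tcp_pos'])
for d in finder.silhouettes("lid_a","wrist"):
    q=unproj(p,d['position'],40); print(round(d['score'],2),q.round(),fit(p,d['pixels'],[(r,z+30) for r,z in LID],q[:2]))
E
```

```text
t: 43.58
tcp_pos: [590.5, 333.9, 31.7]
tool_rot: [0.001, 1.0, -0.0, -0.0]
contact_force: [-0.6, -0.2, -2.3]
finger_gap: 22.5
grasp_force: 42.3
t: 45.17
tcp_pos: [655.1, 11.4, 158.5]
tool_rot: [0.0, 1.0, 0.0, -0.0]
contact_force: [0.3, -0.1, -0.0]
finger_gap: 50.4
grasp_force: 0.0
[655.13744411  11.36797365 158.50518536]
0.9 [653.   7.  40.] (array([657.4,   8.1]), np.float64(3.2), array([203, 290, 144, 228]))
0.75 [662. -74.  40.] (array([662. , -73.6]), np.float64(7.9), array([102, 189, 150, 233]))
```

```bash
python3 -m inch '[-0.055,-0.08,1,0,0,0,50, -0.055,-0.08,1.7,0,0,0,50, -0.055,-0.08,2.3,0,0,0,50, -0.055,-0.08,2.54,0,0,0,50, -0.055,-0.08,2.54,0,0,0,50, -0.055,-0.08,2.54,0,0,0,50, -0.055,-0.08,2.54,0,0,0,50, -0.055,-0.08,2.54,0,0,0,15, -0.055,-0.08,2.54,0,0,0,15, -0.055,-0.08,2.54,0,0,0,15, -0.055,-0.08,2.54,0,0,0,15, -0.055,-0.08,2.54,0,0,0,15, -0.055,-0.08,2.54,0,0,0,15]' 40
python3 -m inch '[0,0,-1,0,0,0,15, 0,0,-2,0,0,0,15, 0,0,-2.6,0,0,0,15, 3.88,8.35,-2.6,0,0,0,15, 3.88,8.35,-2.6,0,0,0,15, 3.88,8.35,-2.6,0,0,0,15, 3.88,8.35,-2.6,0,0,0,15, 3.88,8.35,-2.6,0,0,0,15, 3.88,8.35,-2.6,0,0,0,15, 3.88,8.35,-2.6,0,0,0,15, 3.88,8.35,-2.6,0,0,0,15, 3.88,8.35,-2.6,0,0,0,15, 3.88,8.35,-2.6,0,0,0,15, 3.88,8.35,-2.6,0,0,0,15, 3.88,8.35,-1,0,0,0,15, 3.88,8.35,-0.2,0,0,0,15, 3.88,8.35,0.2,0,0,0,15, 3.88,8.35,0.5,0,0,0,15, 3.88,8.35,0.5,0,0,0,15, 3.88,8.35,0.5,0,0,0,15]'
python3 -m inch '[0,0,0,0,0,0,15, 0,0,0,0,0,0,15, 0,0,0,0,0,0,15]'
```

```text
t: 46.35
tcp_pos: [658.9, 6.4, 59.0]
tool_rot: [0.001, 1.0, -0.0, 0.002]
contact_force: [-0.3, 0.7, 5.6]
finger_gap: 22.0
grasp_force: 39.3
t: 48.02
tcp_pos: [504.0, 339.7, 36.9]
tool_rot: [0.002, 1.0, -0.0, -0.0]
contact_force: [1.0, 0.5, -1.6]
finger_gap: 22.6
grasp_force: 42.4
t: 48.27
tcp_pos: [504.1, 340.9, 38.1]
tool_rot: [0.001, 1.0, 0.0, 0.001]
contact_force: [0.3, -0.2, -1.4]
finger_gap: 22.5
grasp_force: 42.4
```

```bash
python3 -m inch '[0.03,0.02,0.06,0,0,0,15, 0.03,0.02,0.1,0,0,0,15, 0.03,0.02,0.14,0,0,0,15, 0.03,0.02,0.14,0,0,0,15, 0.03,0.02,0.14,0,0,0,15]'
python3 -m inch '[0,0,0,0,0,0,50, 0,0,0,0,0,0,50, 0,0,0,0,0,0,50, 0,0,-1,0,0,0,50, 0,0,-2,0,0,0,50, 0,0,-3.17,0,0,0,50, -3.96,-10.37,-3.17,0,0,0,50, -3.96,-10.37,-3.17,0,0,0,50, -3.96,-10.37,-3.17,0,0,0,50, -3.96,-10.37,-3.17,0,0,0,50, -3.96,-10.37,-3.17,0,0,0,50, -3.96,-10.37,-3.17,0,0,0,50, -3.96,-10.37,-3.17,0,0,0,50, -3.96,-10.37,-3.17,0,0,0,50, -3.96,-10.37,-3.17,0,0,0,50, -3.96,-10.37,-3.17,0,0,0,50, -3.96,-10.37,-3.17,0,0,0,50, -3.96,-10.37,-3.17,0,0,0,50, -3.96,-10.37,-3.17,0,0,0,50, -3.96,-10.37,-3.17,0,0,0,50]'
python3 -m inch '[0,0,0,0,0,0,50, 0,0,0,0,0,0,50, 0,0,0,0,0,0,50]'
python3 - <<'E'
from fit import *
im=read_camera("wrist")[:,:,::-1].copy(); p=camera_params("wrist");o=bot.get_obs();print(o['tcp_pos'])
for d in finder.silhouettes("lid_a","wrist"):
    q=unproj(p,d['position'],40); print(round(d['score'],2),q.round(),fit(p,d['pixels'],[(r,z+30) for r,z in LID],q[:2]))
E
```

```text
t: 48.68
tcp_pos: [501.9, 341.8, 32.1]
tool_rot: [0.001, 1.0, -0.0, 0.0]
contact_force: [-2.2, -0.9, 5.4]
finger_gap: 22.4
grasp_force: 43.0
t: 50.35
tcp_pos: [658.9, -72.9, 157.6]
tool_rot: [0.001, 1.0, 0.0, -0.0]
contact_force: [0.1, 0.5, -0.1]
finger_gap: 50.0
grasp_force: 0.0
t: 50.6
tcp_pos: [659.2, -72.0, 158.2]
tool_rot: [0.0, 1.0, 0.0, 0.0]
contact_force: [-0.5, 0.1, -0.2]
finger_gap: 50.1
grasp_force: 0.0
[659.28585107 -72.2427308  158.27483861]
0.83 [661. -74.  40.] (array([662.3, -74.4]), np.float64(4.3), array([205, 291, 145, 229]))
```

```bash
python3 -m inch '[-0.075,-0.05,1,0,0,0,50, -0.075,-0.05,1.7,0,0,0,50, -0.075,-0.05,2.3,0,0,0,50, -0.075,-0.05,2.53,0,0,0,50, -0.075,-0.05,2.53,0,0,0,50, -0.075,-0.05,2.53,0,0,0,50, -0.075,-0.05,2.53,0,0,0,50, -0.075,-0.05,2.53,0,0,0,15, -0.075,-0.05,2.53,0,0,0,15, -0.075,-0.05,2.53,0,0,0,15, -0.075,-0.05,2.53,0,0,0,15, -0.075,-0.05,2.53,0,0,0,15, -0.075,-0.05,2.53,0,0,0,15]' 40
python3 -m inch '[0,0,-1,0,0,0,15, 0,0,-2,0,0,0,15, 0,0,-2.6,0,0,0,15, 6.19,10.6,-2.6,0,0,0,15, 6.19,10.6,-2.6,0,0,0,15, 6.19,10.6,-2.6,0,0,0,15, 6.19,10.6,-2.6,0,0,0,15, 6.19,10.6,-2.6,0,0,0,15, 6.19,10.6,-2.6,0,0,0,15, 6.19,10.6,-2.6,0,0,0,15, 6.19,10.6,-2.6,0,0,0,15, 6.19,10.6,-2.6,0,0,0,15, 6.19,10.6,-2.6,0,0,0,15, 6.19,10.6,-2.6,0,0,0,15, 6.19,10.6,-2.6,0,0,0,15, 6.19,10.6,-2.6,0,0,0,15, 6.19,10.6,-2.6,0,0,0,15, 6.19,10.6,-2.6,0,0,0,15]'
python3 -m inch '[0,0,1.6,0,0,0,15, 0,0,2.4,0,0,0,15, 0,0,2.8,0,0,0,15, 0,0,3.1,0,0,0,15, 0,0,3.1,0,0,0,15, 0,0,3.1,0,0,0,15, 0,0,3.1,0,0,0,15, 0,0,3.1,0,0,0,15]'
```

```text
t: 51.78
tcp_pos: [663.6, -75.8, 59.0]
tool_rot: [0.001, 1.0, -0.0, 0.002]
contact_force: [-1.7, 1.2, 6.6]
finger_gap: 22.4
grasp_force: 39.2
t: 53.28
tcp_pos: [415.8, 348.8, 160.9]
tool_rot: [0.001, 1.0, -0.0, 0.0]
contact_force: [-0.3, 0.3, -1.2]
finger_gap: 22.6
grasp_force: 39.7
t: 53.95
tcp_pos: [417.3, 349.3, 38.4]
tool_rot: [0.002, 1.0, 0.001, 0.001]
contact_force: [0.3, -0.2, -1.2]
finger_gap: 22.5
grasp_force: 42.4
```

```bash
python3 -m inch '[0.04,0,0.06,0,0,0,15, 0.04,0,0.1,0,0,0,15, 0.04,0,0.14,0,0,0,15, 0.04,0,0.14,0,0,0,15, 0.04,0,0.14,0,0,0,15]'
python3 -m inch '[0,0,0,0,0,0,50, 0,0,0,0,0,0,50, 0,0,0,0,0,0,50, 0,0,-1,0,0,0,50, 0,0,-2,0,0,0,50, -0.5,-0.3,-7,0,0,0,50, -0.5,-0.3,-7,0,0,0,50, -0.5,-0.3,-7,0,0,0,50, -0.5,-0.3,-7,0,0,0,50, -0.5,-0.3,-7,0,0,0,50, -0.5,-0.3,-7,0,0,0,50, -0.5,-0.3,-7,0,0,0,50, -0.5,-0.3,-7,0,0,0,50, -0.5,-0.3,-7,0,0,0,50, -0.5,-0.3,-7,0,0,0,50, -0.5,-0.3,-7,0,0,0,50]'
python3 - <<'E'
from fit import *
im=read_camera("wrist")[:,:,::-1].copy(); p=camera_params("wrist");o=bot.get_obs();print(o['tcp_pos'],o['contact_force'])
for d in finder.silhouettes("lid_a","wrist"):
    q=unproj(p,d['position'],20); print(round(d['score'],2),q.round(),fit(p,d['pixels'],[(r,z+5) for r,z in LID],q[:2]))
hsv=cv2.cvtColor(im,cv2.COLOR_BGR2HSV)
for c in ((589.9,334.1),(502.3,342),(414.7,349.9)): print(c,'knob top',proj(p,[[*c,57]]).round(1))
read_camera("scene");sil("lid_a","scene",30)
for t in ("tumbler_a","tin","water","bowl"): sil(t,"scene",35)
E
```

```text
t: 54.37
tcp_pos: [414.4, 349.2, 32.1]
tool_rot: [0.001, 1.0, 0.0, 0.0]
contact_force: [-2.0, -3.0, 5.4]
finger_gap: 22.4
grasp_force: 42.9
t: 55.7
tcp_pos: [433.5, 336.8, 309.6]
tool_rot: [0.001, 1.0, -0.001, -0.001]
contact_force: [1.1, 0.4, 0.3]
finger_gap: 50.1
grasp_force: 0.0
[433.6245612  336.8987398  309.93364154] [ 0.46449026 -0.68598636 -0.43666738]
0.87 [560. 366.  20.] (array([564. , 364.8]), np.float64(5.3), array([247, 295, 219, 265]))
0.87 [493. 342.  20.] (array([498.2, 343. ]), np.float64(0.7), array([229, 282, 172, 223]))
0.82 [412. 350.  20.] (array([413.6, 350.6]), np.float64(2.0), array([235, 288, 108, 162]))
(589.9, 334.1) knob top [[249.  275.7]]
(502.3, 342) knob top [[255.1 212. ]]
(414.7, 349.9) knob top [[262.  140.8]]
lid_a scene 0.78 [363. 231.] bb 351 220 370 238 261 [590. 365.]
lid_a scene 0.75 [347.2 205.8] bb 341 194 357 211 201 [441. 332.]
lid_a scene 0.72 [350.6 220.6] bb 343 209 359 225 199 [531. 330.]
lid_a scene 0.65 [187.3 192.6] bb 183 183 198 197 156 [ 362. -304.]
lid_a scene 0.58 [159.8 192.2] bb 152 186 168 201 174 [ 361. -416.]
lid_a scene 0.57 [184.7 177.9] bb 181 172 194 182 100 [ 255. -330.]
lid_a scene 0.54 [227.2 184.2] bb 216 179 232 194 162 [ 299. -146.]
tumbler_a scene 0.76 [352.  256.2] bb 344 244 362 270 399 [724. 301.]
tumbler_a scene 0.72 [312.9 197. ] bb 301 190 317 212 324 [391. 203.]
tumbler_a scene 0.61 [183.4 217.2] bb 173 206 189 231 349 [ 527. -294.]
tin scene 0.55 [259.9 234.9] bb 225 210 301 246 1329 [622.  -7.]
tin scene 0.54 [310.4 199.2] bb 301 190 317 211 317 [406. 192.]
tin scene 0.43 [213.3 192.7] bb 210 191 219 198 66 [ 368. -197.]
water scene 0.95 [405.9 224.8] bb 391 193 418 249 1038 [558. 526.]
bowl scene 0.94 [154.4 247.9] bb 135 234 174 263 900 [ 694. -367.]
```

The network shows that the first lid has been knocked to about (564,365) and now touches the middle lid, so I'll mend it. First I locate its knob.

Run:
```python
from fit import *
im=read_camera("wrist"); p=camera_params("wrist");cv2.imwrite("pics/w16.png",im[:,:,::-1])
hsv=cv2.cvtColor(im,cv2.COLOR_RGB2HSV)
for cx,cy,nm in ((564,364.8,'moved'),(498.2,343,'mid'),(413.6,350.6,'near')):
    k=proj(p,[[cx,cy,57]])[0]; r=proj(p,[[cx,cy,15]])[0]
    print(nm,'pred knob',k.round(1),'rim',r.round(1),'hsv knob',hsv[int(k[1]),int(k[0])],'dome',hsv[int(r[1])-12,int(r[0])-12])
    x0,y0=int(k[0])-16,int(k[1])-16
    w=hsv[y0:y0+32,x0:x0+32].astype(int)
    m=(abs(w[:,:,0]-w[16,16,0])<=1)&(abs(w[:,:,2]-w[16,16,2])<18)
    n,l,s,c=cv2.connectedComponentsWithStats(m.astype(np.uint8)); i=l[16,16]; q=c[i]+[x0,y0]
    print('  blob',s[i],q.round(1),'->',unproj(p,q,57).round(1))
```

```text
moved pred knob [272.5 256.1] rim [270.6 242.5] hsv knob [ 14 129 202] dome [ 10 131 192]
  blob [ 11  12  14  13 142] [273.1 258. ] -> [566.6 365.6  57. ]
mid pred knob [255.6 207.6] rim [255.2 197.7] hsv knob [ 14 128 201] dome [ 11 129 197]
  blob [  9  12  14  13 150] [254.7 209. ] -> [500.1 341.9  57. ]
near pred knob [262.2 138.7] rim [261.1 134.7] hsv knob [ 14 128 201] dome [ 10 129 200]
  blob [  8  10  15  15 180] [261.3 138.9] -> [413.9 349.6  57. ]
```

```bash
python3 -m inch '[-3.3,0.71,1,0,0,0,50, -3.3,0.71,2,0,0,0,50, -3.3,0.71,3,0,0,0,50, -3.3,0.71,4,0,0,0,50, -3.3,0.71,5,0,0,0,50, -3.3,0.71,5,0,0,0,50, -3.3,0.71,5,0,0,0,50, -3.3,0.71,5.8,0,0,0,50, -3.3,0.71,6.5,0,0,0,50, -3.3,0.71,6.88,0,0,0,50, -3.3,0.71,6.88,0,0,0,50, -3.3,0.71,6.88,0,0,0,50, -3.3,0.71,6.88,0,0,0,50, -3.3,0.71,6.88,0,0,0,15, -3.3,0.71,6.88,0,0,0,15, -3.3,0.71,6.88,0,0,0,15, -3.3,0.71,6.88,0,0,0,15, -3.3,0.71,6.88,0,0,0,15, -3.3,0.71,6.88,0,0,0,15]' 40
```

```text
t: 57.73
tcp_pos: [567.5, 365.4, 38.5]
tool_rot: [0.001, 1.0, 0.0, 0.001]
contact_force: [-1.1, -2.2, 6.9]
finger_gap: 22.3
grasp_force: 38.9
```

```bash
python3 -m inch '[0,0,-0.4,0,0,0,15, 0,0,-0.8,0,0,0,15, 0,0,-0.8,0,0,0,15, -0.57,-0.78,-0.8,0,0,0,15, -0.57,-0.78,-0.8,0,0,0,15, -0.57,-0.78,-0.8,0,0,0,15, -0.57,-0.78,-0.8,0,0,0,15, -0.57,-0.78,-0.4,0,0,0,15, -0.57,-0.78,-0.15,0,0,0,15, -0.57,-0.78,-0.03,0,0,0,15, -0.57,-0.78,0.02,0,0,0,15, -0.57,-0.78,0.02,0,0,0,15, -0.57,-0.78,0.02,0,0,0,15]'
```

```text
t: 58.82
tcp_pos: [587.6, 334.0, 37.5]
tool_rot: [0.001, 1.0, -0.001, -0.001]
contact_force: [-10.1, -6.0, 19.5]
finger_gap: 22.4
grasp_force: 43.3
```

```bash
python3 -m inch '[0,0,-0.03,0,0,0,15, 0,0,-0.03,0,0,0,50, 0,0,-0.03,0,0,0,50, 0,0,-0.03,0,0,0,50, 0,0,-1,0,0,0,50, 0,0,-2,0,0,0,50, 3.85,0,-6.8,0,0,0,50, 3.85,0,-6.8,0,0,0,50, 3.85,0,-6.8,0,0,0,50, 3.85,0,-6.8,0,0,0,50, 3.85,0,-6.8,0,0,0,50, 3.85,0,-6.8,0,0,0,50, 3.85,0,-6.8,0,0,0,50, 3.85,0,-6.8,0,0,0,50, 3.85,0,-6.8,0,0,0,50, 3.85,0,-6.8,0,0,0,50, 3.85,0,-6.8,0,0,0,50, 3.85,0,-6.8,0,0,0,50, 3.85,0,-6.8,0,0,0,50]'
python3 - <<'E'
from fit import *
im=read_camera("wrist"); p=camera_params("wrist"); hsv=cv2.cvtColor(im,cv2.COLOR_RGB2HSV); print(bot.get_obs()['tcp_pos'])
for d in finder.silhouettes("lid_a","wrist"):
    q=unproj(p,d['position'],20); f=fit(p,d['pixels'],[(r,z+5) for r,z in LID],q[:2]); print(round(d['score'],2),f)
    k=proj(p,[[*f[0],57]])[0].astype(int); x0,y0=k-16; w=hsv[y0:y0+32,x0:x0+32].astype(int)
    m=(abs(w[:,:,0]-w[16,16,0])<=1)&(abs(w[:,:,2]-w[16,16,2])<18)
    n,l,s,c=cv2.connectedComponentsWithStats(m.astype(np.uint8)); i=l[16,16]; print('  knob',s[i,4],unproj(p,c[i]+[x0,y0],57).round(1))
for cam in ("scene","side"): read_camera(cam);sil("lid_a",cam,20); sil("marker",cam); sil("tumbler_a",cam)
E
```

```text
t: 60.4
tcp_pos: [435.1, 333.9, 306.0]
tool_rot: [0.001, 1.0, -0.0, -0.001]
contact_force: [0.2, 0.4, -1.0]
finger_gap: 49.8
grasp_force: 0.0
[435.07987542 333.99653991 306.33377842]
0.98 (array([586.3, 335.2]), np.float64(0.6), array([227, 277, 233, 280]))
  knob 157 [587.5 334.4  57. ]
0.94 (array([413.6, 349.6]), np.float64(0.6), array([236, 290, 106, 162]))
  knob 185 [413.9 349.7  57. ]
0.85 (array([496.7, 340.8]), np.float64(1.7), array([230, 282, 171, 221]))
  knob 151 [497.4 340.9  57. ]
lid_a scene 0.69 [162.6 194.9] bb 153 186 168 200 161 [ 366. -405.]
lid_a scene 0.68 [184.5 178.1] bb 180 170 195 183 145 [ 241. -334.]
lid_a scene 0.67 [348.5 205.8] bb 340 195 357 211 190 [427. 341.]
lid_a scene 0.67 [352.5 219.4] bb 341 208 359 225 224 [512. 342.]
lid_a scene 0.66 [311.2 197.7] bb 301 189 316 211 306 [376. 199.]
lid_a scene 0.64 [353.6 231.6] bb 344 222 362 241 260 [582. 333.]
lid_a scene 0.59 [188.9 189.1] bb 182 182 198 197 185 [ 323. -304.]
lid_a scene 0.58 [216.9 197.7] bb 210 190 220 199 95 [ 382. -182.]
marker scene 0.55 [273.9 244.2] bb 214 209 331 280 6860 None
tum
[... 191 characters left out ...]
a side 0.83 [283.5 318.2] bb 273 308 296 332 470 [ 348. -416.]
lid_a side 0.78 [226.3 315.5] bb 220 303 242 325 416 [ 206. -328.]
lid_a side 0.74 [254.  291.1] bb 244 282 268 303 418 [ 315. -298.]
lid_a side 0.7 [237.4 137.2] bb 229 130 244 145 176 [588. 329.]
lid_a side 0.57 [192.  149.4] bb 187 141 204 159 217 [401. 353.]
lid_a side 0.53 [228.9 258.6] bb 220 251 240 271 359 [ 301. -159.]
lid_a side 0.5 [210.6 147. ] bb 207 136 224 153 228 [470. 330.]
marker side 0.87 [295.4 179.9] bb 232 123 356 235 7575 None
marker side 0.46 [368.3 251.3] bb 349 234 389 268 1095 None
tumbler_a side 0.74 [311.6 254.9] bb 307 242 325 269 426 None
tumbler_a side 0.59 [273.8 123.7] bb 266 115 280 137 284 None
```

```bash
python3 -c "
from workcell import workorder
print(workorder.job_done())"
```

```text
the job is handed in; nothing more can be done
None
```

The job is handed in, and no verdict came back: all three copper lids were marked with the shuttle in the middle notch, the shuttle is back in the loading notch, and the lids lie flat side by side in the tray, one re-placed after it was found out of position there.

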